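# Put the tea things back on their own mats

## Task

The four tea things have been put back on each other's places: move the teapot to the middle of the round cork mat, the sugar bowl to the middle of the square tile, the tea caddy to the middle of the six-sided board and the milk jug to the middle of the oblong slab (the empty blue tray may serve as a halfway spot). Keep them upright, set them down gently, and leave the little vase standing where it is.

Things in the scene. Friction and masses are not known exactly. Their poses are not given: they have to be found in the camera images.
- teapot: Steel teapot, body 84 mm across and high, low flip lid, spout along +x reaching 74 mm out. A rigid arch over the top carries a straight black grip along x, right above the origin: 52 mm long, 12 mm wide (y), 16 mm high, its middle 140 mm above the origin; nothing beneath it is higher than 103 mm. 0.4 kg. Loose. Origin at the centre of its underside; z up.
- sugar_bowl: Green ceramic sugar bowl, round, 82 mm across, with its twist-on cap tightly on, so that it can be lifted by the cap: on the axis stands a plain round knob 26 mm in diameter, from 76 to 103 mm above the origin. Same from all sides. About 0.32 kg. Loose. Origin at the centre of its underside; z up.
- caddy: Square brass tea caddy with a lid firmly on: tin 60 x 60 mm, lid 62 x 62 mm (from 76 mm to 98 mm high, sides along its x and y), a small flat knob on top ending at 104 mm. Grip it across the lid or the tin. About 0.25 kg. Loose. Origin at the centre of its underside; z up.
- jug: White ceramic milk jug, an open upright cylinder 58 mm in diameter and 85 mm high, handle on its +y side (reaching 56 mm from the axis), short lip on its -y side (reaching 41 mm). Grip it across its x. About 0.22 kg. Loose. Origin at the centre of its underside; z up.
- round_mat: Round cork mat, 124 mm in diameter. Fixed to the counter, turned by up to 35 degrees. Origin at the centre of its underside, on the counter at z = 0; its flat top is 8 mm above that.
- square_tile: Square white tile, 104 x 104 mm. Fixed to the counter, turned by up to 35 degrees. Origin at the centre of its underside, on the counter at z = 0; its flat top is 8 mm above that.
- hex_board: Six-sided wooden board, 112 mm across flats. Fixed to the counter, turned by up to 35 degrees. Origin at the centre of its underside, on the counter at z = 0; its flat top is 8 mm above that.
- oblong_slab: Oblong marble slab, 150 mm (its x) by 90 mm (its y). Fixed to the counter, turned by up to 35 degrees. Origin at the centre of its underside, on the counter at z = 0; its flat top is 8 mm above that.
- tray: Small square blue plastic tray, 124 x 124 mm, empty at the start: the free spot. Rim 14 mm high and 4 mm thick, inner floor 4 mm above the counter. Fixed to the counter, turned by up to 35 degrees. Origin at the centre of its underside.
- vase: Terracotta bud vase, 54 mm across, 105 mm high, loose; to be left alone. Origin at the centre of its underside. Not listed: six upturned glass cups (58 mm across, 70 mm high) near x 0.37, y +-0.135; x 0.62, y +-0.335; x 0.79, y +-0.125.
Things that resemble listed ones, but are neither listed nor needed, are in the scene too. What is shaped like the jug but pink is not meant.

How it is judged:
At the end, for the whole second after the job is handed in: Each of the four stands upright (within 0.1 rad), at rest and released, resting directly on its own place (origin below 13 mm) with its axis within 15 mm of that place's centre: teapot on the round mat, sugar bowl on the square tile, caddy on the six-sided board, jug on the oblong slab (horizontal distance between teapot and round_mat below 0.015 m and height (world z) of each of teapot, sugar_bowl, caddy, jug below 0.013 m and angle between each of teapot, sugar_bowl, caddy, jug's own z axis and vertical below 0.1 rad and linear speed of each of teapot, sugar_bowl, caddy, jug below 0.02 m/s and angular speed of each of teapot, sugar_bowl, caddy, jug below 0.2 rad/s and horizontal distance between sugar_bowl and square_tile below 0.015 m and horizontal distance between caddy and hex_board below 0.015 m and horizontal distance between jug and oblong_slab below 0.015 m); the robot touches nothing.
It fails at once if the teapot, sugar bowl, caddy or jug is tipped by more than about 30 degrees (angle between any of teapot, sugar_bowl, caddy, jug's own z axis and vertical above 0.5 rad).
It fails at once if the vase is pushed more than 25 mm or tipped (distance of vase from where it was at the start of the episode above 0.025 m or angle between vase's own z axis and vertical above 0.4 rad).
It fails at once if one of the four is dropped or slammed down (faster than 0.6 m/s with its underside less than 30 mm above the counter) ((linear speed of teapot above 0.6 m/s and height (world z) of teapot below 0.03 m) or (linear speed of sugar_bowl above 0.6 m/s and height (world z) of sugar_bowl below 0.03 m) or (linear speed of caddy above 0.6 m/s and height (world z) of caddy below 0.03 m) or (linear speed of jug above 0.6 m/s and height (world z) of jug below 0.03 m)).
It also fails if it takes over 144 s, if anything falls off the work surface, if the arm or the gripper's body presses on something with over 40 N, if the wrist force passes 120 N, or if a joint passes its speed limit or range.

## Robot

A 6-joint arm with a two-finger parallel gripper is mounted at the origin on the work surface. World frame = base frame: x ahead of the robot, y to its left, z up, the work surface at z = 0. Lengths are in m, angles in rad, forces in N, time in s.
With the tool pointing down it reaches from about 0.3 to 0.775 m from the base axis. Payload 14.6 kg.
Tool frame: the origin (TCP) lies at the very end of the fingers, on their centre line; the grasp point (between the pads) lies 19 mm behind it; z points along the fingers, y is the line along which they close (so a half turn about z gives the same grasp; the last joint's range is limited). The gripper opens to 94 mm and grips with 3 to 60 N. Pads are 16 mm wide; open, the fingers measure 119 mm over their backs; the gripper's body (75 mm by 177 mm) begins 78 mm behind the grasp point.
Start: joints at [1.211, 0.3, 1.521, -0, 1.321, -0.067], TCP at [0.159, 0.527, 0.205] pointing down, gripper open.
Joint ranges: [-3.03, 3.03], [-0.79, 2.21], [0.23, 2.52], [-1.04, 4.18], [0, 3.07], [-2.55, 2.55]. Speed limits (rad/s): [2.22, 2.22, 2.57, 3.14, 3.14, 3.14].

## Interface

Orientations are given as [roll, pitch, yaw] about the fixed x, y, z axes, in that order (R = Rz(yaw) Ry(pitch) Rx(roll)).
In Python, from station import ctrl, cams gives the robot as it stands. The module is installed in compiled form; this text tells all that it offers.
- The arm moves only by the tool arm_command, never from a script. Its argument "plan" is a list that holds one entry, the list of rows, each a list of 7 numbers: the shift along the tool's x, y, z in a scale on which 1.0 is 750 mm, then the turn, a rotation vector about the tool's x, y, z in shares of 2 rad (1.0 is 2 rad), then the closure, from -1 (fully open) to 1 (shut). A call has 1 to 12 rows; each row is the pose to reach, as a shift and turn from the pose commanded when the call began, along the tool's axes at that moment; what a row does not reach only later rows make up. A row lasts 1/10 s, in which the tool goes at most 50 mm and 8.59 degrees, less where a joint would pass 70% of its speed; a pose out of reach is approached as far as the arm can. A call with a gripper value outside its range is refused whole. The fingers move at their own pace and stop on an object; "squeeze" is the grip in N (left out, the last holds). Time passes only in rows, so rows that repeat a pose let the fingers close. It gives the time, the measured TCP pose, the force, the opening and the grip force at its end, in the units of the state.
- ctrl.get_obs(): the state, without advancing time (a new reading comes with each control period).
- cams.camera(name): name is "side" or "top"; returns (picture, depth): 480x640x3 uint8, blue, green, red; 480x640 float32, m along the optical axis (not along the pixel's ray), 0 where there is no reading.
- cams.camera_info(name): a dict with "fx", "fy", "cx", "cy" (pixels), "world_to_cam" (4x4, takes a point from world to camera coordinates). Camera axes: x right, y down, z forward; pixel columns grow to the right and rows downward; lengths in m; the calibration is good to about 2 mm. A picture is of the moment at which its call begins. camera_info takes no time and is no camera call.
- ctrl.hand_in(): hands the job in; it is judged then, once.
The state is a dict: "time_s": time; "qpos": joint angles; "joint_vel": joint speeds; "tau": joint torques, N m; "ee_pos": TCP position; "eef_rot": TCP orientation; "force": force on the tool from outside, world axes, zero at the start; "moment": the same for the moment, N m; "grip_width": finger opening in m; "grip_force": force on a finger pad.
Only numpy, scipy, OpenCV 4.12 (cv2) and the standard library are available. Lean on these libraries where they do the work, as an engineer would, in place of code of your own. Each camera call takes 0.05 s, during which the arm holds its last target. There are 200 camera calls.

## Working session

There is one attempt and no reset: what is moved stays moved. The work goes in short steps, Python scripts to look and compute and a tool call to move; the robot and the scene stay as the last step left them, time stands still between calls to the robot, and variables do not carry over. Pictures are saved under pics/ and viewed, at most 14 in all, crops included, and the job is handed in when it is done.

Besides the shell and the picture viewer there is one more tool, called after "Request:" as name([rows], argument=value, ...), one row to a line, values as JSON. arm_command: Moves the arm, as the interface text tells. Its arguments: {"type":"object","properties":{"plan":{"type":"array"},"squeeze":{"type":"number"}},"required":["plan"]}

```bash
mkdir -p pics; ls; python3 - <<'E'
from station import ctrl,cams
import cv2,numpy as np
for n in("top","side"):
    p,d=cams.camera(n); cv2.imwrite(f"pics/{n}0.png",p); np.save(f"pics/{n}0.npy",d)
    i=cams.camera_info(n); print(n,i["fx"],i["cx"],i["cy"],np.round(np.linalg.inv(i["world_to_cam"]),3).tolist())
o=ctrl.get_obs();print(o)
E
```

```text
pics
top 522.0099813020944 323.31396097332515 236.73182197491033 [[-0.013, -0.982, 0.188, 0.4], [-1.0, 0.013, -0.004, -0.023], [0.001, -0.188, -0.982, 1.101], [0.0, 0.0, 0.0, 1.0]]
side 533.3573235905122 323.34324805377247 235.5116624823129 [[-0.981, -0.125, 0.151, 0.432], [-0.196, 0.613, -0.765, 0.694], [0.003, -0.78, -0.626, 0.627], [0.0, 0.0, 0.0, 1.0]]
{'time_s': 0.1, 'qpos': array([ 1.21140319e+00,  3.00375811e-01,  1.52151707e+00, -3.78891874e-06,
        1.32067936e+00, -6.66271291e-02]), 'joint_vel': array([-8.96297113e-04, -9.03937209e-06, -1.53228106e-03,  1.59396995e-03,
        9.28273190e-04, -6.55213083e-05]), 'tau': array([-8.25647967e-04, -5.32648015e+01, -3.53282154e+01,  7.08593731e-02,
        2.36415508e-02, -2.85292651e-05]), 'ee_pos': array([0.15866816, 0.52637663, 0.20496567]), 'eef_rot': array([-3.14061500e+00, -6.15563659e-05,  2.84882755e+00]), 'force': array([ 1.07505409, -0.68623852, -0.66912652]), 'moment': array([-0.01739065, -0.06091503, -0.00102306]), 'grip_force': 0.0, 'grip_width': 0.09419484588593817}
```

View pics/top0.png

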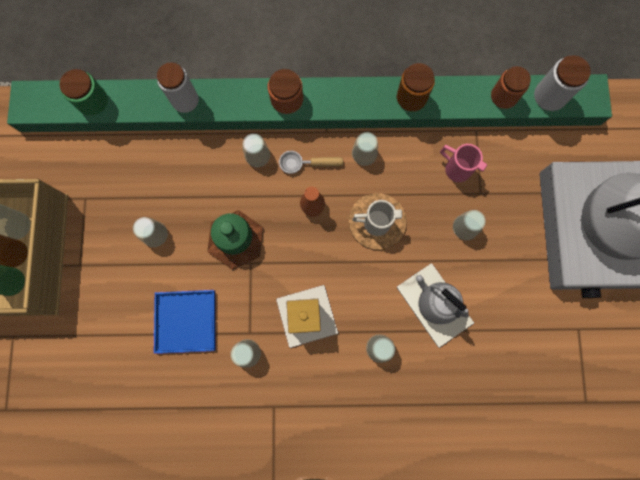

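View pics/side0.png

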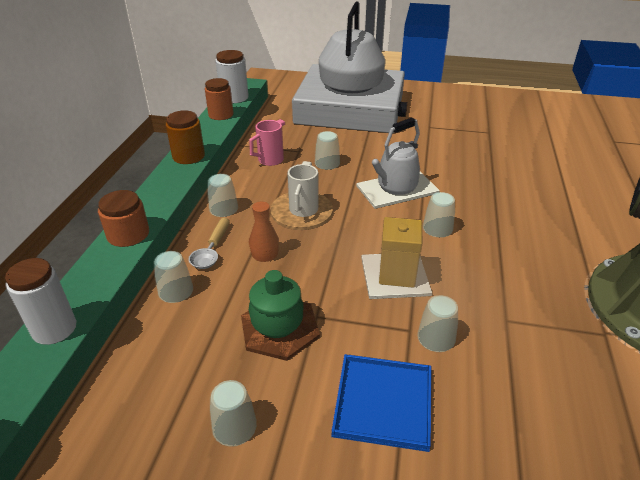

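Targets in the top picture: teapot (440,300) on the slab, which has the black arch grip; the big kettle at (620,215) is on the stove. Sugar bowl (230,235) on the hex, caddy (303,316) on the tile, and white jug (380,218) on the mat; the pink jug at (465,160) is not meant. The tray (185,322) is empty and the vase is at (313,202). The jars on the green shelf and the glass cups also differ from what is wanted. One crop will check the choice while I measure.

```bash
cat > h.py <<'E'
from station import ctrl,cams
import cv2,numpy as np
def rays(n,u,v):
    i=cams.camera_info(n);T=np.linalg.inv(i["world_to_cam"])
    c=np.stack([(u-i["cx"])/i["fx"],(v-i["cy"])/i["fy"],np.ones_like(u,float)],-1)
    return T[:3,3],c@T[:3,:3].T
def cloud(n,d):
    v,u=np.mgrid[:480,:640];o,r=rays(n,u.astype(float),v.astype(float))
    return o+r*d[...,None]
def plane(n,m,z):
    v,u=np.nonzero(m);o,r=rays(n,u.astype(float),v.astype(float))
    return (o+r*((z-o[2])/r[:,2])[:,None])[:,:2]
def pix(n,p):
    i=cams.camera_info(n);c=i["world_to_cam"]@np.append(p,1);return round(i["fx"]*c[0]/c[2]+i["cx"]),round(i["fy"]*c[1]/c[2]+i["cy"])
E
python3 - <<'E'
from h import *
P={};D={};W={};H={}
for n in("top","side"):
    P[n]=cv2.imread(f"pics/{n}0.png");D[n]=np.load(f"pics/{n}0.npy");W[n]=cloud(n,D[n]);H[n]=cv2.cvtColor(P[n],cv2.COLOR_BGR2HSV)
t=W["top"]
for nm,(u,v) in dict(pot=(440,300),bowl=(230,235),caddy=(303,316),jug=(380,218),vase=(313,202),tray=(185,322),hex=(240,262),mat=(360,235),tile=(290,335),slab=(445,335),table=(340,380)).items(): 
    print(nm,t[v,u].round(3),P["top"][v,u],H["top"][v,u])
for nm,(u,v) in dict(pot=(400,170),grip=(404,126),bowl=(275,310),caddy=(400,260),jug=(303,180),hex=(290,345),mat=(285,217),tile=(380,287),slab=(375,190),table=(340,280)).items(): 
    print(nm,W["side"][v,u].round(3),P["side"][v,u],H["side"][v,u])
cv2.imwrite("pics/crop0.png",cv2.resize(P["top"][180:360,150:490],None,fx=2.35,fy=2.35,interpolation=cv2.INTER_CUBIC))
E
```

```text
pot [ 0.466 -0.248  0.101] [172 176 179] [ 17  10 179]
bowl [0.601 0.158 0.086] [35 47 31] [68 87 47]
caddy [0.439 0.013 0.112] [ 70 145 186] [ 19 159 186]
jug [ 0.647 -0.149  0.017] [ 98 105 112] [ 15  32 112]
vase [ 0.669 -0.007  0.077] [23 39 67] [ 11 167  67]
tray [0.434 0.262 0.002] [179  97  49] [109 185 179]
hex [0.558 0.15  0.006] [22 34 53] [ 12 149  53]
mat [ 0.613 -0.106  0.007] [ 83 127 172] [ 15 132 172]
tile [0.405 0.044 0.006] [193 209 219] [ 18  30 219]
slab [ 0.401 -0.275  0.008] [169 187 194] [ 22  33 194]
table [ 0.313 -0.057 -0.002] [ 69 107 153] [ 14 140 153]
pot [ 0.459 -0.224  0.067] [131 134 133] [ 40   6 134]
grip [ 0.461 -0.253  0.148] [18 17 19] [165  27  19]
bowl [0.599 0.197 0.075] [ 80 123  67] [ 67 116 123]
caddy [0.436 0.043 0.064] [ 63 110 139] [ 19 139 139]
jug [ 0.63  -0.114  0.091] [152 166 171] [ 22  28 171]
hex [0.579 0.2   0.007] [ 53  93 155] [ 12 168 155]
mat [ 0.666 -0.107  0.005] [ 72 116 155] [ 16 137 155]
tile [0.463 0.051 0.007] [188 205 213] [ 20  30 213]
slab [ 0.506 -0.234  0.006] [203 221 225] [ 25  25 225]
table [ 0.532  0.04  -0.   ] [ 74 120 170] [ 14 144 170]
```

View pics/crop0.png

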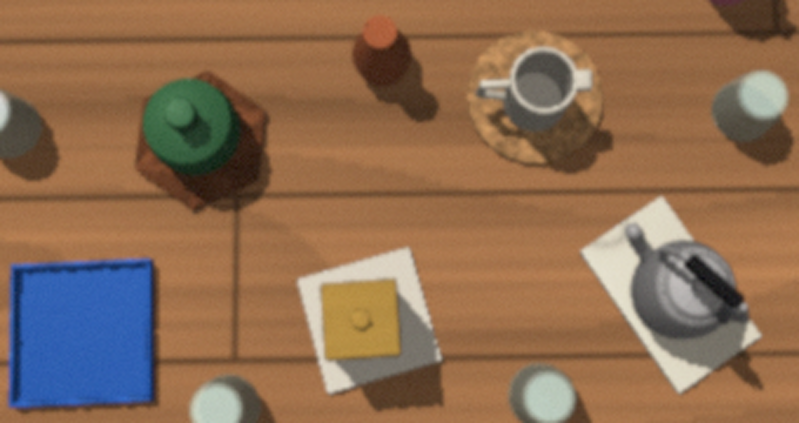

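The crop confirms the choice: steel pot with black grip (715,280), white jug (540,85), brass caddy (360,318), green bowl (190,125). Next I measure them.

```bash
cat > meas.py <<'E'
from h import *
def grab(tag=None):
    S={}
    for n in("top","side"):
        if tag is None: p,d=cams.camera(n)
        else: p,d=cv2.imread(f"pics/{n}{tag}.png"),np.load(f"pics/{n}{tag}.npy")
        S[n]=(cloud(n,d),cv2.cvtColor(p,cv2.COLOR_BGR2HSV),d)
    return S
def near(S,c,r,z0,z1,col=None,views=("top","side")):
    out={}
    for n in views:
        W,H,d=S[n];m=(np.hypot(W[...,0]-c[0],W[...,1]-c[1])<r)&(W[...,2]>z0)&(W[...,2]<z1)&(d>0)
        if col is not None: m&=cv2.inRange(H,np.array(col[0]),np.array(col[1]))>0
        m=cv2.morphologyEx(m.astype(np.uint8),cv2.MORPH_OPEN,np.ones((2,2)))
        out[n]=m
    return out
def rect(p):
    c,s,a=cv2.minAreaRect((p*1000).astype(np.float32));return np.round(c,1),np.round(s,1),round(a,1)
def circ(p):
    c,r=cv2.minEnclosingCircle((p*1000).astype(np.float32));return np.round(c,1),round(r,1)
E
python3 - <<'E'
from meas import *
S=grab("0")
def rep(nm,ms,z,f):
    ps=[plane(n,m,z) for n,m in ms.items()]
    for n,p in zip(ms,ps): print(nm,n,len(p),f(p) if len(p)>5 else None)
    if len(ps)>1: print(nm,"both",f(np.vstack(ps)))
white=((0,0,70),(180,60,255))
rep("tile",near(S,(.44,.012),.1,.003,.014,white),.008,rect)
rep("slab",near(S,(.45,-.25),.11,.003,.014,white),.008,rect)
rep("hex",near(S,(.585,.155),.1,.0045,.014,((0,100,20),(14,255,255))),.008,circ)
rep("mat",near(S,(.63,-.14),.1,.0045,.014),.008,circ)
rep("tray",near(S,(.434,.262),.12,-.01,.02,((100,100,20),(125,255,255))),.012,rect)
rep("grip",near(S,(.46,-.25),.08,.135,.165,((0,0,0),(180,255,70))),.150,rect)
rep("knob",near(S,(.6,.17),.06,.1,.12),.111,circ)
rep("lid",near(S,(.437,.012),.06,.098,.12,None,("top",)),.106,rect)
rep("jugrim",near(S,(.63,-.14),.06,.085,.105),.093,rect)
rep("jugrimc",near(S,(.63,-.14),.06,.085,.105),.093,circ)
rep("vase",near(S,(.67,-.007),.05,.095,.12),.105,circ)
# slices of jug from cloud
for nm,c in(("jug",(.63,-.14)),("bowl",(.6,.17)),("pot",(.46,-.25)),("caddy",(.437,.012))):
    for n in S:
        W=S[n][0];m=near(S,c,.075,.02,.2)[n]>0;q=W[m];print(nm,n,"zmax",np.percentile(q[:,2],99).round(3), q[:,:2].min(0).round(3),q[:,:2].max(0).round(3))
E
```

```text
tile top 1335 (array([442.4,   7.6]), array([103.6, 103.2]), 15.4)
tile side 1265 (array([439.8,  17. ]), array([103.3, 106.8]), 15.6)
tile both (array([440.8,  13.2]), array([103.6, 114.7]), 15.4)
slab top 1539 (array([ 461.6, -259.3]), array([149. ,  89.7]), 32.9)
slab side 1089 (array([ 458.9, -248.1]), array([151.2,  93.6]), 33.1)
slab both (array([ 460.2, -252.7]), array([154. , 102.7]), 33.1)
hex top 764 (array([606.2, 159.9]), 63.2)
hex side 1733 (array([602.6, 166.6]), 63.6)
hex both (array([605.5, 163.9]), 67.1)
mat top 1373 (array([ 641.9, -145.4]), 61.9)
mat side 1167 (array([ 638.4, -136.2]), 62.5)
mat both (array([ 639. , -140.8]), 66.9)
tray top 3632 (array([433.7, 259.7]), array([123., 123.]), 1.5)
tray side 7951 (array([432.1, 268.6]), array([123.2, 131.2]), 1.9)
tray both (array([433., 266.]), array([124.7, 136.6]), 1.9)
grip top 187 (array([ 461.7, -262.8]), array([50.4, 12.6]), 46.6)
grip side 194 (array([ 460.7, -250.8]), array([66.8, 28.8]), 49.0)
grip both (array([ 460.6, -251. ]), array([66.6, 29.7]), 48.0)
knob top 141 (array([608.5, 158. ]), 13.6)
knob side 2
[... 309 characters left out ...]
, array([57.3, 84.6]), 11.5)
jugrimc top 253 (array([ 637.9, -149.9]), 34.4)
jugrimc side 283 (array([ 632.4, -136.9]), 37.9)
jugrimc both (array([ 633.4, -142.1]), 43.0)
vase top 169 (array([677.3,  -6.7]), 14.9)
vase side 197 (array([672.5,   6.8]), 18.9)
vase both (array([672.8,   1.5]), 23.6)
jug top zmax 0.095 [ 0.4   -0.198] [ 0.672 -0.023]
jug side zmax 0.093 [ 0.432 -0.324] [0.663 0.694]
bowl top zmax 0.112 [ 0.4   -0.023] [0.647 0.196]
bowl side zmax 0.11 [0.432 0.047] [0.643 0.694]
pot top zmax 0.158 [ 0.4   -0.331] [ 0.521 -0.023]
pot side zmax 0.155 [ 0.417 -0.575] [0.512 0.694]
caddy top zmax 0.113 [ 0.4   -0.023] [0.476 0.044]
caddy side zmax 0.111 [ 0.399 -0.157] [0.468 0.694]
```

The two views disagree by about 9 mm in y. I'll use the cups as a free reference, then check against the gripper itself.

```bash
python3 - <<'E'
from meas import *
S=grab("0")
for x,y in((.37,.135),(.37,-.135),(.62,.335),(.62,-.335),(.79,.125),(.79,-.125)):
    print(x,y,[ (n,*circ(plane(n,m,.07))) for n,m in near(S,(x,y),.045,.062,.08).items() if m.sum()>20])
i=cams.camera_info("top");print(i["world_to_cam"].round(4).tolist())
E
```

```text
0.37 0.135 [('top', array([368.9, 130.2]), 22.8), ('side', array([366.7, 141.8]), 25.0)]
0.37 -0.135 [('top', array([ 374.7, -141.2]), 22.7), ('side', array([ 372.6, -128.9]), 26.2)]
0.62 0.335 [('top', array([619.5, 331.8]), 23.2), ('side', array([616.1, 342.9]), 24.2)]
0.62 -0.335 [('top', array([ 625., -334.]), 23.9), ('side', array([ 620.3, -319.3]), 28.1)]
0.79 0.125 [('top', array([794.3, 114.3]), 23.3), ('side', array([790. , 126.1]), 25.3)]
0.79 -0.125 [('top', array([ 794.6, -122.2]), 23.8), ('side', array([ 790.7, -107.6]), 26.0)]
[[-0.0134, -0.9999, 0.0015, -0.0191], [-0.982, 0.0128, -0.1883, 0.6008], [0.1882, -0.0039, -0.9821, 1.006], [0.0, 0.0, 0.0, 1.0]]
```

The rows are not in the units I measure in: shifts go in shares of 750 mm and turns go in shares of 2 rad. I convert before sending: -115 mm / 750 = -0.1533, -100 mm / 750 = -0.1333.

Request:
arm_command([
  [[0,0,-0.0667,0,0,0,-1],[0,0,-0.1333,0,0,0,-1],[0,0,-0.1533,0,0,0,-1]],
], squeeze=25)

```text
time_s: 0.4
ee_pos: [0.159, 0.5273, 0.3255]
eef_rot: [3.135, 0.0, 2.849]
force: [0.9, 0.2, 0.4]
grip_width: 0.094
grip_force: 0.0
```

```bash
cat > go.py <<'E'
import sys,numpy as np
from station import ctrl
# usage: go.py x,y,z,yaw [x,y,z,yaw ...] world mm / rad ; each is a separate call starting at the previous one
o=ctrl.get_obs();p=o["ee_pos"]*1000;yaw=o["eef_rot"][2]
print("at",p.round(1),o["eef_rot"].round(4))
for a in sys.argv[1:]:
    t=np.array([float(s) for s in a.split(",")]);d=t[:3]-p;c,s=np.cos(yaw),np.sin(yaw)
    w=(t[3]-yaw+np.pi)%(2*np.pi)-np.pi
    print(a,"->",np.round([c*d[0]+s*d[1],s*d[0]-c*d[1],-d[2]],1),"turn z",round(-w,3),"q6~",round(np.arctan2(t[1],t[0])+np.pi/2-t[3],2))
    p=t[:3];yaw=t[3]
E
python3 go.py 420,150,320,1.9 461,-255,300,0.813
```

```text
at [159.  527.3 325.5] [3.1352e+00 4.0000e-04 2.8488e+00]
420,150,320,1.9 -> [-358.8 -285.9    5.5] turn z 0.949 q6~ 0.01
461,-255,300,0.813 -> [-396.5  -92.1   20. ] turn z 1.087 q6~ 0.25
```

Scaled: -359 mm / 750 = -0.4787, -286 mm / 750 = -0.3813, 0.949 rad / 2 = 0.4745.

Request:
arm_command([
  [[-0.4787,-0.3813,0.0067,0,0,0.4745,-1],[-0.4787,-0.3813,0.0067,0,0,0.4745,-1],[-0.4787,-0.3813,0.0067,0,0,0.4745,-1],[-0.4787,-0.3813,0.0067,0,0,0.4745,-1],[-0.4787,-0.3813,0.0067,0,0,0.4745,-1],[-0.4787,-0.3813,0.0067,0,0,0.4745,-1],[-0.4787,-0.3813,0.0067,0,0,0.4745,-1],[-0.4787,-0.3813,0.0067,0,0,0.4745,-1],[-0.4787,-0.3813,0.0067,0,0,0.4745,-1],[-0.4787,-0.3813,0.0067,0,0,0.4745,-1],[-0.4787,-0.3813,0.0067,0,0,0.4745,-1],[-0.4787,-0.3813,0.0067,0,0,0.4745,-1]],
])

```text
time_s: 1.6
ee_pos: [0.4195, 0.1499, 0.3154]
eef_rot: [-3.141, -0.0, 1.9]
force: [-0.3, -0.6, 0.1]
grip_width: 0.0941
grip_force: 0.0
```

```bash
python3 go.py 461,-257,290,0.813
```

```text
at [419.5 149.9 315.4] [-3.1413e+00 -2.0000e-04  1.9001e+00]
461,-257,290,0.813 -> [-398.4  -92.3   25.4] turn z 1.087 q6~ 0.25
```

Scaled: -398 mm / 750 = -0.5307, 110 mm / 750 = 0.1467, 1.087 rad / 2 = 0.5435.

Request:
arm_command([
  [[-0.5307,-0.1227,0.0333,0,0,0.5435,-1],[-0.5307,-0.1227,0.0333,0,0,0.5435,-1],[-0.5307,-0.1227,0.0333,0,0,0.5435,-1],[-0.5307,-0.1227,0.0333,0,0,0.5435,-1],[-0.5307,-0.1227,0.0333,0,0,0.5435,-1],[-0.5307,-0.1227,0.0333,0,0,0.5435,-1],[-0.5307,-0.1227,0.0333,0,0,0.5435,-1],[-0.5307,-0.1227,0.0333,0,0,0.5435,-1],[-0.5307,-0.1227,0.1467,0,0,0.5435,-0.4],[-0.5307,-0.1227,0.1467,0,0,0.5435,-0.4],[-0.5307,-0.1227,0.1467,0,0,0.5435,-0.4],[-0.5307,-0.1227,0.1467,0,0,0.5435,-0.4]],
])

```text
time_s: 2.8
ee_pos: [0.4623, -0.2561, 0.2068]
eef_rot: [3.141, -0.0, 0.815]
force: [-0.1, -0.0, 0.5]
grip_width: 0.0672
grip_force: 0.0
```

```bash
python3 - <<'E'
from meas import *
o=ctrl.get_obs();print(o["ee_pos"].round(4),o["eef_rot"].round(3),o["grip_width"])
yaw=o["eef_rot"][2];y=np.array([np.sin(yaw),-np.cos(yaw),0])
ims=[]
for n in("top","side"):
    p,d=cams.camera(n)
    cv2.imwrite(f"pics/{n}1.png",p);np.save(f"pics/{n}1.npy",d)
    u,v=pix(n,o["ee_pos"]);print(n,u,v)
    for s in(-1,0,1):
        a=pix(n,o["ee_pos"]+s*y*o["grip_width"]/2);cv2.circle(p,a,1,(0,0,255),-1)
    v0=max(v-55,0);u0=u-55
    ims.append(cv2.resize(p[v0:v0+110,u0:u0+110],(400,400),interpolation=cv2.INTER_NEAREST));print(u0,v0)
cv2.imwrite("pics/g1.png",np.hstack(ims))
E
```

```text
[ 0.4623 -0.2561  0.2068] [ 3.141 -0.     0.815] 0.06724061288844199
top 459 298
404 243
side 407 97
352 42
```

View pics/g1.png

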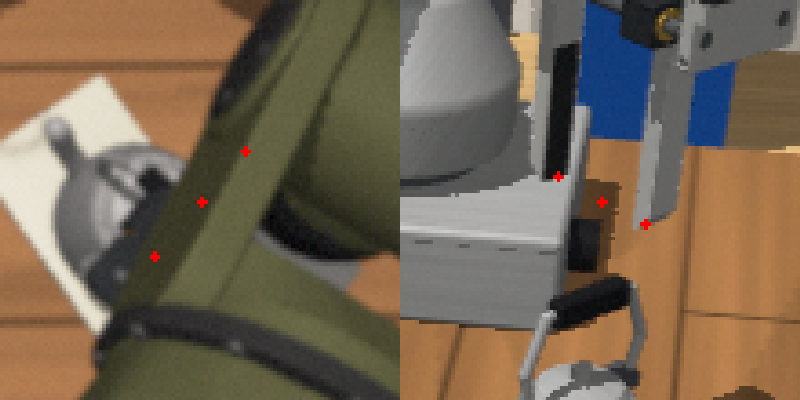

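Side view: the projected TCP marks (558,177), (602,202) and (646,224) fall on the fingertips, so the side camera looks right. I'll check the numbers in the tool frame.

```bash
python3 - <<'E'
from meas import *
o=ctrl.get_obs();p=o["ee_pos"];yaw=o["eef_rot"][2];w=o["grip_width"]
R=np.array([[np.cos(yaw),np.sin(yaw),0],[np.sin(yaw),-np.cos(yaw),0],[0,0,-1]]).T
for n in("side","top"):
    d=np.load(f"pics/{n}1.npy");im=cv2.imread(f"pics/{n}1.png");T=(cloud(n,d)-p)@R*1000
    m=(d>0)&(abs(T[...,0])<25)&(abs(T[...,1])<75)&(T[...,2]>-45)&(T[...,2]<6)
    print(n,m.sum(),"w",w)
    for s,nm in((-1,"near"),(1,"far")):
        q=T[m&(s*T[...,1]>0)]
        if len(q)>20: print(nm,len(q),np.percentile(q,[1,25,50,75,99],axis=0).round(1).tolist())
E
```

```text
side 514 w 0.06585244904883164
near 257 [[-9.7, -48.0, -44.6], [-0.9, -45.5, -35.3], [6.4, -44.3, -24.8], [9.3, -40.3, -14.9], [11.9, -34.5, 0.4]]
far 257 [[-9.3, 30.5, -44.6], [-1.6, 33.0, -34.1], [5.3, 34.1, -23.0], [8.9, 36.5, -12.0], [11.6, 44.2, 0.4]]
top 0 w 0.06585244904883164
```

The side camera agrees with the robot to about 1 mm, so the top view is the one that is shifted. I'll measure from the side view and correct the top view by the offset.

```bash
python3 - <<'E'
from meas import *
S=grab("0")
def tb(nm,c,r,zt,col=None,f=rect,tol=.003):
    o=[]
    for n in("top","side"):
        m=near(S,c,r,zt-tol if n=="side" else zt-.006,zt+.006,col)[n]
        # keep the biggest blob
        k,l,st,_=cv2.connectedComponentsWithStats(m.astype(np.uint8))
        p=plane(n,m,zt); o.append(f(p))
        if n=="side": print(nm,[x for q in o for x in q], (o[1][0]-o[0][0]).round(1))
W=((0,0,70),(180,60,255))
tb("tile",(.44,.012),.1,.008,W); tb("slab",(.46,-.25),.11,.008,W)
tb("lid",(.437,.015),.06,.106,((10,80,30),(30,255,255)))
tb("grip",(.46,-.25),.08,.156,((0,0,0),(180,255,70)))
tb("knob",(.605,.165),.06,.111,None,circ)
tb("jug",(.635,-.14),.06,.093,None,circ)
tb("vase",(.675,.0),.05,.105,None,circ)
tb("mat",(.64,-.14),.1,.008,((0,0,0),(255,255,255)),circ)
tb("hex",(.605,.163),.1,.008,((0,100,20),(14,255,255)),circ)
tb("hexr",(.605,.163),.1,.008,((0,100,20),(14,255,255)),rect)
# tray rim
tb("tray",(.433,.264),.11,.014,((100,100,20),(125,255,255)),rect)
E
```

```text
tile [array([442.4,   7.6]), array([103.6, 103.2]), 15.4, array([440. ,  15.6]), array([103.1, 104. ]), 15.4] [-2.4  8. ]
slab [array([ 461.3, -258.9]), array([149. ,  90.7]), 32.8, array([ 458.3, -248.4]), array([151.4,  89.9]), 31.2] [-3.  10.5]
lid [array([438.7,  11.1]), array([60.6, 61.3]), 3.3, array([436.8,  20.2]), array([59.4, 61.9]), 3.1] [-1.9  9.1]
grip [array([ 461.9, -261.8]), array([50.1, 10.9]), 47.0, array([ 460.9, -250.3]), array([49.5, 12.1]), 48.2] [-1.  11.5]
knob [array([609.2, 158.6]), 12.8, array([606. , 167.7]), 12.3] [-3.2  9.1]
jug [array([ 637.9, -149.9]), 34.4, array([ 636.6, -140. ]), 34.9] [-1.3  9.9]
vase [array([677.3,  -6.7]), 14.9, array([674.1,   2.7]), 14.8] [-3.2  9.4]
mat [array([ 641. , -145.2]), 63.2, array([ 638.2, -136.2]), 62.3] [-2.8  9. ]
hex [array([606.7, 159.8]), 63.9, array([602.6, 166.5]), 63.6] [-4.1  6.7]
hexr [array([605.9, 158.9]), array([112.4, 126.4]), 84.6, array([597.5, 178.5]), array([112.4, 101. ]), 22.4] [-8.4 19.6]
tray [array([434. , 259.2]), array([122.2, 122.8]), 1.5, array([432.2, 266.6]), array([122.8, 123.9]), 1.9] [-1.8  7.4]
```

```bash
python3 go.py 461,-250.5,130,0.827
```

```text
at [ 462.6 -256.7  208. ] [ 3.1381e+00 -7.0000e-04  8.1440e-01]
461,-250.5,130,0.827 -> [ 3.4 -5.4 78. ] turn z -0.013 q6~ 0.25
```

Scaled: 77 mm / 750 = 0.1027, 65 mm / 750 = 0.0867, -0.013 rad / 2 = -0.0065.

Request:
arm_command([
  [[0.0047,-0.0073,0,0,0,-0.0065,-0.4],[0.0047,-0.0073,0.0267,0,0,-0.0065,-0.4],[0.0047,-0.0073,0.06,0,0,-0.0065,-0.4],[0.0047,-0.0073,0.0867,0,0,-0.0065,-0.4],[0.0047,-0.0073,0.1027,0,0,-0.0065,-0.4],[0.0047,-0.0073,0.1027,0,0,-0.0065,-0.4],[0.0047,-0.0073,0.1027,0,0,-0.0065,1],[0.0047,-0.0073,0.1027,0,0,-0.0065,1],[0.0047,-0.0073,0.1027,0,0,-0.0065,1],[0.0047,-0.0073,0.1027,0,0,-0.0065,1],[0.0047,-0.0073,0.1027,0,0,-0.0065,1],[0.0047,-0.0073,0.1027,0,0,-0.0065,1]],
], squeeze=30)

```text
time_s: 4.1
ee_pos: [0.46, -0.2511, 0.1287]
eef_rot: [3.141, -0.0, 0.826]
force: [0.8, -0.8, 0.9]
grip_width: 0.0209
grip_force: 0.6
```

```bash
python3 - <<'E'
from meas import *
o=ctrl.get_obs();print(o["ee_pos"].round(4),o["eef_rot"].round(3),o["grip_width"],o["grip_force"],o["force"].round(1))
p,d=cams.camera("side");u,v=pix("side",o["ee_pos"]);print(u,v)
cv2.imwrite("pics/g2.png",cv2.resize(p[v-60:v+80,u-70:u+70],(560,560)))
E
```

```text
[ 0.46   -0.2511  0.1287] [ 3.141 -0.     0.826] 0.020855312426208677 0.5904143303632736 [ 0.8 -0.8  0.9]
403 135
```

View pics/g2.png

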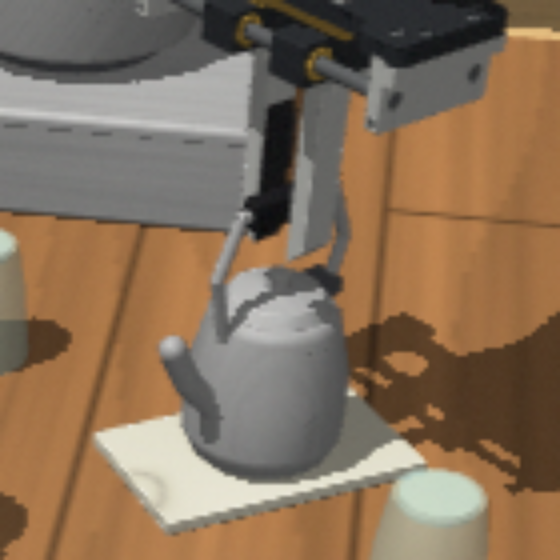

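Scaled: -140 mm / 750 = -0.1867, -135 mm / 750 = -0.18.

Request:
arm_command([
  [[0,0,0,0,0,0,1],[0,0,0,0,0,0,1],[0,0,0,0,0,0,1],[0,0,-0.004,0,0,0,1],[0,0,-0.0133,0,0,0,1],[0,0,-0.0333,0,0,0,1],[0,0,-0.06,0,0,0,1],[0,0,-0.0933,0,0,0,1],[0,0,-0.1267,0,0,0,1],[0,0,-0.16,0,0,0,1],[0,0,-0.18,0,0,0,1],[0,0,-0.1867,0,0,0,1]],
], squeeze=55)

```text
time_s: 5.35
ee_pos: [0.4602, -0.2511, 0.2706]
eef_rot: [3.139, -0.0, 0.826]
force: [-0.1, 0.7, -5.3]
grip_width: 0.0121
grip_force: 55.0
```

```bash
python3 go.py 450,0,270,1.35 432,267,270,1.87; python3 -c "
from station import ctrl;o=ctrl.get_obs();print(o['grip_width'],o['grip_force'],o['force'])"
```

```text
at [ 460.2 -251.1  270.6] [ 3.1387e+00 -5.0000e-04  8.2580e-01]
450,0,270,1.35 -> [ 177.7 -177.7    0.6] turn z -0.524 q6~ 0.22
432,267,270,1.87 -> [256.6 -76.   -0. ] turn z -0.52 q6~ 0.25
0.012062612787528614 54.99558091163635 [-0.05543487  0.70762005 -5.29709412]
```

Scaled: -200 mm / 750 = -0.2667, 195 mm / 750 = 0.26, -0.22 rad / 2 = -0.11.

Request:
arm_command([
  [[0.0067,-0.0067,0,0,0,-0.005,1],[0.0173,-0.0173,0,0,0,-0.02,1],[0.0333,-0.0333,0,0,0,-0.04,1],[0.0533,-0.0547,0,0,0,-0.06,1],[0.076,-0.0773,0,0,0,-0.085,1],[0.1,-0.1027,0,0,0,-0.11,1],[0.1267,-0.1293,0,0,0,-0.14,1],[0.1533,-0.1573,0,0,0,-0.17,1],[0.18,-0.184,0,0,0,-0.195,1],[0.2067,-0.212,0,0,0,-0.225,1],[0.2333,-0.24,0,0,0,-0.255,1],[0.26,-0.2667,0,0,0,-0.28,1]],
])

```text
time_s: 6.55
ee_pos: [0.444, 0.0302, 0.268]
eef_rot: [-3.141, -0.0, 1.391]
force: [0.5, 0.0, -4.9]
grip_width: 0.0115
grip_force: 55.0
```

```bash
python3 go.py 432,267,270,1.87
```

```text
at [444.   30.2 268. ] [-3.1410e+00 -1.0000e-04  1.3911e+00]
432,267,270,1.87 -> [230.8 -54.1  -2. ] turn z -0.479 q6~ 0.25
```

Scaled: 231 mm / 750 = 0.308, 229 mm / 750 = 0.3053, -0.479 rad / 2 = -0.2395.

Request:
arm_command([
  [[0.0307,-0.0067,0,0,0,-0.025,1],[0.0613,-0.0133,0,0,0,-0.05,1],[0.0933,-0.0213,0,0,0,-0.075,1],[0.1253,-0.0293,0,0,0,-0.1,1],[0.1573,-0.0373,0,0,0,-0.125,1],[0.1893,-0.044,0,0,0,-0.15,1],[0.22,-0.052,0,0,0,-0.175,1],[0.2493,-0.0587,0,0,0,-0.2,1],[0.2747,-0.064,0,0,0,-0.22,1],[0.2933,-0.0693,0,0,0,-0.235,1],[0.3053,-0.072,0,0,0,-0.2395,1],[0.308,-0.072,0,0,0,-0.2395,1]],
])

```text
time_s: 7.75
ee_pos: [0.434, 0.2658, 0.2682]
eef_rot: [-3.141, 0.0, 1.866]
force: [-0.1, -0.5, -4.9]
grip_width: 0.0112
grip_force: 55.0
```

Scaled: 134 mm / 750 = 0.1787, 130 mm / 750 = 0.1733.

Request:
arm_command([
  [[0,0,0,0,0,0,1],[0,0,0.0267,0,0,0,1],[0,0,0.0667,0,0,0,1],[0,0,0.1067,0,0,0,1],[0,0,0.14,0,0,0,1],[0,0,0.1627,0,0,0,1],[0,0,0.1733,0,0,0,1],[0,0,0.1787,0,0,0,1],[0,0,0.1787,0,0,0,1]],
])

```text
time_s: 8.65
ee_pos: [0.4347, 0.2648, 0.1348]
eef_rot: [3.141, 0.0, 1.864]
force: [0.5, 0.1, -4.3]
grip_width: 0.0112
grip_force: 55.0
```

```bash
python3 - <<'E'
from meas import *
o=ctrl.get_obs();print(o["ee_pos"].round(4),o["eef_rot"].round(3),o["grip_width"],o["force"].round(1))
p,d=cams.camera("side");u,v=pix("side",o["ee_pos"]);print(u,v)
cv2.imwrite("pics/g3.png",cv2.resize(p[v-80:v+160,u-120:min(u+120,640)],None,fx=2.4,fy=2.4))
E
```

```text
[0.4347 0.2648 0.1348] [3.141 0.    1.864] 0.011230955396772086 [ 0.5  0.1 -4.3]
390 336
```

View pics/g3.png

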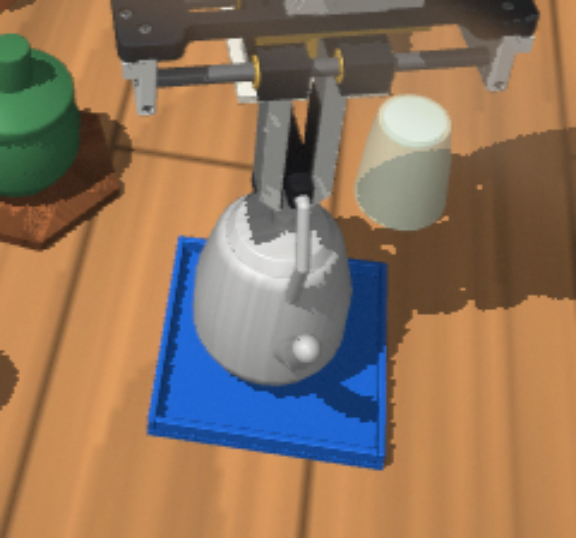

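The pot hangs upright over the tray. I'll lower the last 10 mm.

Scaled: 11 mm / 750 = 0.0147, 10 mm / 750 = 0.0133.

Request:
arm_command([
  [[0,0,0.0053,0,0,0,1],[0,0,0.0107,0,0,0,1],[0,0,0.0133,0,0,0,1],[0,0,0.0147,0,0,0,1],[0,0,0.0147,0,0,0,1]],
])

```text
time_s: 9.2
ee_pos: [0.4346, 0.2651, 0.1238]
eef_rot: [3.141, -0.0, 1.865]
force: [-0.4, 0.5, -1.0]
grip_width: 0.0117
grip_force: 55.0
```

Scaled: -150 mm / 750 = -0.2, -140 mm / 750 = -0.1867.

Request:
arm_command([
  [[0,0,0,0,0,0,-0.3],[0,0,0,0,0,0,-0.3],[0,0,0,0,0,0,-0.3],[0,0,0,0,0,0,-0.3],[0,0,-0.0267,0,0,0,-0.3],[0,0,-0.08,0,0,0,-0.3],[0,0,-0.14,0,0,0,-0.3],[0,0,-0.1867,0,0,0,-1],[0,0,-0.2,0,0,0,-1]],
])

```text
time_s: 10.1
ee_pos: [0.4352, 0.2654, 0.2774]
eef_rot: [3.136, -0.001, 1.865]
force: [0.5, 0.6, 0.1]
grip_width: 0.0732
grip_force: 0.0
```

```bash
python3 - <<'E'
from meas import *
o=ctrl.get_obs();print(o["ee_pos"].round(4),o["eef_rot"].round(3),o["grip_width"],o["force"].round(1))
S=grab()
# jug: side cloud slices at mid height and rim
for c,z0,z1 in(((.636,-.14),.085,.1),((.636,-.14),.03,.08)):
  for n in S:
    W,H,d=S[n];m=near(S,c,.06,z0,z1,((0,0,40),(180,80,255)),(n,))[n]>0
    q=W[m]
    if len(q)>10: print(n,z0,len(q),q.min(0).round(4),q.max(0).round(4),rect(q[:,:2]))
m=near(S,(.636,-.14),.06,.086,.1,((0,0,40),(180,80,255)))
q={n:plane(n,m[n],.093) for n in m}
np.savez("pics/jug.npz",**q)
im=cv2.imread("pics/side0.png");u,v=pix("side",(.636,-.14,.09));a=cv2.resize(im[v-40:v+40,u-40:u+40],(400,400),interpolation=cv2.INTER_CUBIC)
im=cv2.imread("pics/top0.png");u,v=pix("top",(.636,-.148,.09));b=cv2.resize(im[v-40:v+40,u-40:u+40],(400,400),interpolation=cv2.INTER_CUBIC)
cv2.imwrite("pics/jug.png",np.hstack([a,b]))
g=near(S,(.434,.265),.09,.15,.17,((0,0,0),(180,255,70)))["side"];print("grip in tray",rect(plane("side",g,.152)))
E
```

```text
[0.4352 0.2654 0.2774] [ 3.136e+00 -1.000e-03  1.865e+00] 0.07323690401198851 [0.5 0.6 0.1]
top 0.085 258 [ 0.4004 -0.198   0.0043] [ 0.6732 -0.0229  1.1012] (array([548.8, -87.4]), array([ 64.7, 317.1]), 55.0)
side 0.085 275 [ 0.432  -0.3222 -0.003 ] [0.6628 0.6937 0.6267] (array([565.8, 190. ]), array([  54.7, 1040.9]), 11.9)
top 0.03 339 [ 0.4004 -0.1683  0.0019] [ 0.6658 -0.0229  1.1012] (array([542.5, -72. ]), array([ 72.9, 291.7]), 56.9)
side 0.03 794 [ 0.432  -0.2555 -0.0028] [0.6608 0.6937 0.6267] (array([558.9, 224.8]), array([ 55.5, 969.9]), 11.9)
grip in tray (array([436.5, 264.6]), array([ 9.4, 48.6]), 15.7)
```

View pics/jug.png

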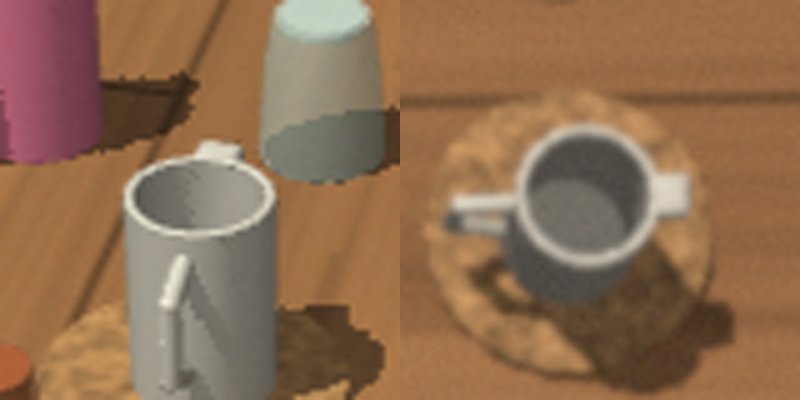

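Side crop: the jug's rim centre is near (201,196), with the handle toward the camera. Top crop: rim centre (588,196) with the lip to the right at (672,192), so the jug's yaw is about 2°. I'll cast rays through the rim points.

```bash
python3 - <<'E'
from h import *
def P(n,base,pts,z):
    u0,v0=pix(n,base);q=np.array(pts,float);u=u0-40+(q[:,0]+.5)/5-.5;v=v0-40+(q[:,1]+.5)/5-.5
    o,r=rays(n,u,v);return (1000*(o+r*((z-o[2])/r[:,2])[:,None])[:,:2]).round(1)
s=P("side",(.636,-.14,.09),[(124,200),(276,197),(200,155),(200,237),(238,148),(175,262)],.093);print(s.tolist(),(s[0]+s[1])/2,(s[2]+s[3])/2)
t=P("top",(.636,-.148,.09),[(115,193),(257,193),(188,124),(188,268),(285,192)],.093);print(t.tolist(),(t[0]+t[1])/2,(t[2]+t[3])/2)
E
python3 go.py 540,40,277,1.8 636,-138,200,1.6
```

```text
[[663.5, -129.7], [608.1, -143.1], [642.9, -166.9], [629.9, -110.6], [629.7, -174.9], [635.0, -92.5]] [ 635.8 -136.4] [ 636.4  -138.75]
[[640.0, -113.4], [639.3, -169.8], [667.9, -143.4], [609.3, -141.4], [639.6, -180.9]] [ 639.65 -141.6 ] [ 638.6 -142.4]
at [434.7 265.2 274.4] [ 3.1393e+00 -4.0000e-04  1.8648e+00]
540,40,277,1.8 -> [-246.    35.5   -2.6] turn z 0.065 q6~ -0.16
636,-138,200,1.6 -> [-195.2   53.    77. ] turn z 0.2 q6~ -0.24
```

Scaled: -246 mm / 750 = -0.328, 36 mm / 750 = 0.048, 0.065 rad / 2 = 0.0325.

Request:
arm_command([
  [[-0.328,0.048,0,0,0,0.0325,-1],[-0.328,0.048,0,0,0,0.0325,-1],[-0.328,0.048,0,0,0,0.0325,-1],[-0.328,0.048,0,0,0,0.0325,-1],[-0.328,0.048,0,0,0,0.0325,-1],[-0.328,0.048,0,0,0,0.0325,-1]],
])

```text
time_s: 10.8
ee_pos: [0.5411, 0.0355, 0.2707]
eef_rot: [-3.138, -0.0, 1.795]
force: [0.9, 0.0, 0.7]
grip_width: 0.0938
grip_force: 0.0
```

```bash
python3 go.py 636,-137,150,1.605
```

```text
at [541.1  35.5 270.7] [-3.1379e+00 -1.0000e-04  1.7948e+00]
636,-137,150,1.605 -> [-189.3   54.3  120.7] turn z 0.19 q6~ -0.25
```

Scaled: -189 mm / 750 = -0.252, 120 mm / 750 = 0.16, 0.19 rad / 2 = 0.095.

Request:
arm_command([
  [[-0.252,0.072,0,0,0,0.095,-1],[-0.252,0.072,0,0,0,0.095,-1],[-0.252,0.072,0,0,0,0.095,-1],[-0.252,0.072,0,0,0,0.095,-1],[-0.252,0.072,0.0667,0,0,0.095,-1],[-0.252,0.072,0.1333,0,0,0.095,-1],[-0.252,0.072,0.16,0,0,0.095,-1],[-0.252,0.072,0.16,0,0,0.095,-1],[-0.252,0.072,0.16,0,0,0.095,-1]],
])

```text
time_s: 11.7
ee_pos: [0.6357, -0.1314, 0.1535]
eef_rot: [-3.141, -0.0, 1.61]
force: [0.4, 0.0, 0.7]
grip_width: 0.0937
grip_force: 0.0
```

```bash
python3 go.py 636,-137,55,1.605; python3 - <<'E'
from meas import *
p,d=cams.camera("side");u,v=pix("side",(.636,-.137,.1));a=p[v-60:v+60,u-60:u+60]
q,d=cams.camera("top");u,v=pix("top",(.636,-.147,.1));b=q[v-60:v+60,u-60:u+60]
cv2.imwrite("pics/j2.png",cv2.resize(np.hstack([a,b]),(800,400),interpolation=cv2.INTER_CUBIC))
E
```

```text
at [ 635.7 -131.4  153.5] [-3.1411e+00 -2.0000e-04  1.6102e+00]
636,-137,55,1.605 -> [-5.6  0.  98.5] turn z 0.005 q6~ -0.25
```

View pics/j2.png

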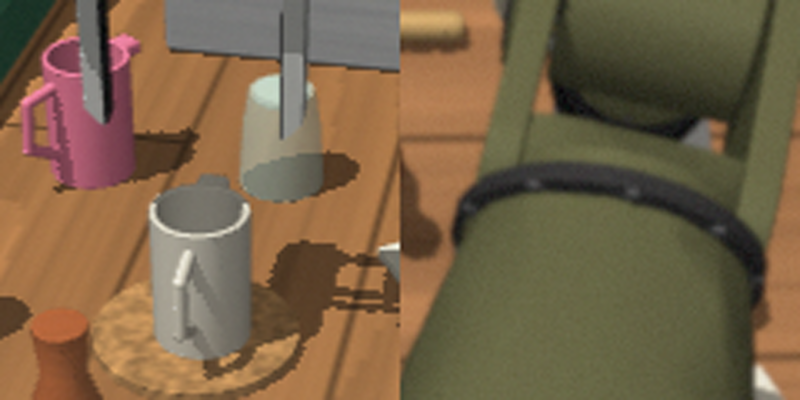

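Side view: the fingers at (98,115) and (290,135) straddle the jug's rim centre at (198,212). I'll descend.

Scaled: 98 mm / 750 = 0.1307, 85 mm / 750 = 0.1133, 0.005 rad / 2 = 0.0025.

Request:
arm_command([
  [[-0.008,0,0.0133,0,0,0.0025,-1],[-0.008,0,0.0467,0,0,0.0025,-1],[-0.008,0,0.08,0,0,0.0025,-1],[-0.008,0,0.1133,0,0,0.0025,-1],[-0.008,0,0.1307,0,0,0.0025,-1],[-0.008,0,0.1307,0,0,0.0025,-1],[-0.008,0,0.1307,0,0,0.0025,1],[-0.008,0,0.1307,0,0,0.0025,1],[-0.008,0,0.1307,0,0,0.0025,1],[-0.008,0,0.1307,0,0,0.0025,1],[-0.008,0,0.1307,0,0,0.0025,1],[-0.008,0,0.1307,0,0,0.0025,1]],
], squeeze=25)

```text
time_s: 13.0
ee_pos: [0.6362, -0.1378, 0.0559]
eef_rot: [3.141, 0.0, 1.605]
force: [0.9, 0.7, 3.1]
grip_width: 0.0567
grip_force: 24.9
```

```bash
python3 go.py 459,-248,180,1.1
```

```text
at [ 636.2 -137.8   55.9] [3.1408e+00 2.0000e-04 1.6048e+00]
459,-248,180,1.1 -> [-104.1 -180.9 -124.1] turn z 0.505 q6~ -0.02
```

Scaled: -157 mm / 750 = -0.2093, -126 mm / 750 = -0.168, 0.43 rad / 2 = 0.215.

Request:
arm_command([
  [[0,0,0,0,0,0,1],[0,0,-0.0053,0,0,0,1],[0,0,-0.0267,0,0,0,1],[0,0,-0.06,0,0,0,1],[0,0,-0.0933,0,0,0,1],[0,0,-0.12,0,0,0,1],[-0.0093,-0.016,-0.12,0,0,0.015,1],[-0.0267,-0.0467,-0.12,0,0,0.05,1],[-0.0493,-0.0853,-0.12,0,0,0.09,1],[-0.0733,-0.1267,-0.12,0,0,0.13,1],[-0.0973,-0.168,-0.12,0,0,0.175,1],[-0.12,-0.2093,-0.12,0,0,0.215,1]],
])

```text
time_s: 14.2
ee_pos: [0.4808, -0.2337, 0.1465]
eef_rot: [3.141, 0.0, 1.171]
force: [-0.5, -1.1, -1.3]
grip_width: 0.0562
grip_force: 24.9
```

Scaled: -25 mm / 750 = -0.0333, -23 mm / 750 = -0.0307, 0.075 rad / 2 = 0.0375.

Request:
arm_command([
  [[-0.0173,-0.02,0,0,0,0.025,1],[-0.028,-0.0307,0,0,0,0.0375,1],[-0.0307,-0.0333,0,0,0,0.0375,1],[-0.0307,-0.0333,0,0,0,0.0375,1]],
])

```text
time_s: 14.6
ee_pos: [0.4506, -0.2446, 0.1459]
eef_rot: [3.141, -0.0, 1.101]
force: [-0.1, -0.1, -2.5]
grip_width: 0.0565
grip_force: 24.9
```

```bash
python3 go.py 459,-248,57,1.1; python3 -c "
from station import ctrl;o=ctrl.get_obs();print(o['grip_width'],o['grip_force'],o['force'])"
```

```text
at [ 450.6 -244.6  145.9] [ 3.1409 -0.      1.101 ]
459,-248,57,1.1 -> [ 0.8  9.  88.9] turn z 0.001 q6~ -0.02
0.0565082624705504 24.93718176148832 [-0.0578931  -0.05330414 -2.4804707 ]
```

```bash
cat > jugfit.py <<'E'
from meas import *
from scipy.optimize import least_squares
def jugaxis(S,c,zb):
    W,H,d=S["side"];m=(d>0)&(np.hypot(W[...,0]-c[0],W[...,1]-c[1])<.045)&(W[...,2]>zb+.01)&(W[...,2]<zb+.08)&(H[...,1]<60)
    q=W[m][:,:2]
    r=least_squares(lambda a:np.hypot(*(q-a).T)-.029,c,loss="soft_l1",f_scale=.001)
    e=np.hypot(*(q-r.x).T)-.029
    return (r.x*1000).round(1),len(q),np.percentile(e*1000,[10,50,90]).round(1)
E
python3 - <<'E'
from jugfit import *
print("before",jugaxis(grab("0"),(.636,-.138),.008))
print("now",jugaxis(grab(),(.451,-.245),.098))
E
```

```text
before (array([ 637.2, -140.6]), 1061, array([-3.8, -1.2,  0.8]))
now (array([ 449.5, -247.2]), 1248, array([-3.5, -0.7,  8.7]))
```

Scaled: 90.5 mm / 750 = 0.1207, 3.5 mm / 750 = 0.0047.

Request:
arm_command([
  [[0.0047,0.012,0.0067,0,0,0,1],[0.0047,0.012,0.0333,0,0,0,1],[0.0047,0.012,0.0667,0,0,0,1],[0.0047,0.012,0.0933,0,0,0,1],[0.0047,0.012,0.1093,0,0,0,1],[0.0047,0.012,0.116,0,0,0,1],[0.0047,0.012,0.12,0,0,0,1],[0.0047,0.012,0.1207,0,0,0,1],[0.0047,0.012,0.1207,0,0,0,1]],
])

```text
time_s: 15.6
ee_pos: [0.4603, -0.2458, 0.0557]
eef_rot: [3.14, -0.0, 1.1]
force: [1.2, 2.1, 0.6]
grip_width: 0.0567
grip_force: 25.0
```

Scaled: -210 mm / 750 = -0.28, -200 mm / 750 = -0.2667.

Request:
arm_command([
  [[0,0,0,0,0,0,-0.8],[0,0,0,0,0,0,-0.8],[0,0,0,0,0,0,-0.8],[0,0,0,0,0,0,-0.8],[0,0,-0.02,0,0,0,-0.8],[0,0,-0.0667,0,0,0,-0.8],[0,0,-0.1333,0,0,0,-0.8],[0,0,-0.2,0,0,0,-0.8],[0,0,-0.2667,0,0,0,-0.8],[0,0,-0.28,0,0,0,-0.8]],
])

```text
time_s: 16.6
ee_pos: [0.4609, -0.2463, 0.2708]
eef_rot: [3.133, 0.001, 1.1]
force: [-0.7, -0.6, -0.1]
grip_width: 0.0842
grip_force: 0.0
```

```bash
python3 - <<'E'
from jugfit import *
S=grab();print("jug",jugaxis(S,(.459,-.247),.008))
W,H,d=S["side"];m=near(S,(.459,-.247),.045,.085,.11)["side"];print(circ(plane("side",m,.093)))
g=near(S,(.434,.265),.09,.147,.17,((0,0,0),(180,255,70)))["side"];print("grip in tray",rect(plane("side",g,.152)))
m=near(S,(.638,-.136),.1,.005,.014)["side"];print("mat",circ(plane("side",m,.008)))
E
python3 go.py 450,0,270,1.4 435,265,200,1.86
```

```text
jug (array([ 459.2, -248.5]), 994, array([-4.1, -1.1,  1.2]))
(array([ 452.5, -241.8]), 38.6)
grip in tray (array([437.1, 265.9]), array([11.6, 51.2]), 17.0)
mat (array([ 638.4, -135.8]), 62.8)
at [ 460.1 -245.9  266.2] [3.1386e+00 3.0000e-04 1.0998e+00]
450,0,270,1.4 -> [ 214.5 -120.6   -3.8] turn z -0.3 q6~ 0.17
435,265,200,1.86 -> [258.6 -59.8  70. ] turn z -0.46 q6~ 0.26
```

Scaled: 214 mm / 750 = 0.2853, -121 mm / 750 = -0.1613, -0.3 rad / 2 = -0.15.

Request:
arm_command([
  [[0.2853,-0.1613,-0.0053,0,0,-0.15,-0.4],[0.2853,-0.1613,-0.0053,0,0,-0.15,-0.4],[0.2853,-0.1613,-0.0053,0,0,-0.15,-0.4],[0.2853,-0.1613,-0.0053,0,0,-0.15,-0.4],[0.2853,-0.1613,-0.0053,0,0,-0.15,-0.4],[0.2853,-0.1613,-0.0053,0,0,-0.15,-0.4]],
])

```text
time_s: 17.3
ee_pos: [0.4481, 0.0041, 0.2671]
eef_rot: [-3.139, -0.0, 1.405]
force: [0.6, -0.9, 0.2]
grip_width: 0.0658
grip_force: 0.0
```

Scaled: 258 mm / 750 = 0.344, 70 mm / 750 = 0.0933, -0.46 rad / 2 = -0.23.

Request:
arm_command([
  [[0.344,-0.08,0,0,0,-0.23,-0.4],[0.344,-0.08,0,0,0,-0.23,-0.4],[0.344,-0.08,0,0,0,-0.23,-0.4],[0.344,-0.08,0,0,0,-0.23,-0.4],[0.344,-0.08,0,0,0,-0.23,-0.4],[0.344,-0.08,0,0,0,-0.23,-0.4],[0.344,-0.08,0.0533,0,0,-0.23,-0.4],[0.344,-0.08,0.0933,0,0,-0.23,-0.4],[0.344,-0.08,0.0933,0,0,-0.23,-0.4]],
])

```text
time_s: 18.2
ee_pos: [0.4322, 0.2627, 0.1941]
eef_rot: [-3.133, 0.002, 1.859]
force: [0.1, -0.3, 0.5]
grip_width: 0.0662
grip_force: 0.0
```

```bash
python3 go.py 435,265,125,1.865
```

```text
at [432.2 262.7 194.1] [-3.1331e+00  1.8000e-03  1.8593e+00]
435,265,125,1.865 -> [ 1.4  3.3 69.1] turn z -0.006 q6~ 0.25
```

Scaled: 69 mm / 750 = 0.092, 58 mm / 750 = 0.0773, -0.006 rad / 2 = -0.003.

Request:
arm_command([
  [[0.002,0.004,0.0133,0,0,-0.003,-0.4],[0.002,0.004,0.0467,0,0,-0.003,-0.4],[0.002,0.004,0.0773,0,0,-0.003,-0.4],[0.002,0.004,0.092,0,0,-0.003,-0.4],[0.002,0.004,0.092,0,0,-0.003,-0.4],[0.002,0.004,0.092,0,0,-0.003,1],[0.002,0.004,0.092,0,0,-0.003,1],[0.002,0.004,0.092,0,0,-0.003,1],[0.002,0.004,0.092,0,0,-0.003,1],[0.002,0.004,0.092,0,0,-0.003,1],[0.002,0.004,0.092,0,0,-0.003,1],[0.002,0.004,0.092,0,0,-0.003,1]],
], squeeze=55)

```text
time_s: 19.4
ee_pos: [0.4363, 0.2667, 0.13]
eef_rot: [3.142, -0.0, 1.866]
force: [-0.3, -0.6, -0.6]
grip_width: 0.013
grip_force: 0.0
```

Request:
arm_command([
  [[0,0,0,0,0,0,1],[0,0,0,0,0,0,1],[0,0,0,0,0,0,1],[0,0,-0.004,0,0,0,1],[0,0,-0.0133,0,0,0,1],[0,0,-0.0333,0,0,0,1],[0,0,-0.06,0,0,0,1],[0,0,-0.0933,0,0,0,1],[0,0,-0.1267,0,0,0,1],[0,0,-0.16,0,0,0,1],[0,0,-0.18,0,0,0,1],[0,0,-0.1867,0,0,0,1]],
])

```text
time_s: 20.6
ee_pos: [0.4364, 0.2668, 0.2717]
eef_rot: [3.14, -0.0, 1.866]
force: [0.2, 0.2, -5.4]
grip_width: 0.0113
grip_force: 55.0
```

```bash
python3 go.py 530,75,268,1.6 638,-136,268,1.2; python3 -c "
from station import ctrl;o=ctrl.get_obs();print(o['grip_width'],o['grip_force'],o['force'])"
```

```text
at [436.4 266.8 271.7] [ 3.1395e+00 -4.0000e-04  1.8659e+00]
530,75,268,1.6 -> [-210.8   33.7    3.7] turn z 0.266 q6~ 0.11
638,-136,268,1.2 -> [-214.1  101.8   -0. ] turn z 0.4 q6~ 0.16
0.011327938092052674 54.99808073043823 [ 0.18138218  0.24048761 -5.39152321]
```

Scaled: -216 mm / 750 = -0.288, -130 mm / 750 = -0.1733, 0.266 rad / 2 = 0.133.

Request:
arm_command([
  [[-0.0067,0.0013,0,0,0,0.005,1],[-0.0187,0.0027,0,0,0,0.01,1],[-0.036,0.0053,0,0,0,0.015,1],[-0.0587,0.0093,0,0,0,0.025,1],[-0.0853,0.0133,0,0,0,0.04,1],[-0.1147,0.0187,0,0,0,0.05,1],[-0.144,0.0227,0,0,0,0.065,1],[-0.1733,0.028,0,0,0,0.08,1],[-0.2027,0.032,0,0,0,0.095,1],[-0.232,0.0373,0,0,0,0.11,1],[-0.26,0.0413,0,0,0,0.12,1],[-0.288,0.0453,0,0,0,0.133,1]],
])

```text
time_s: 21.8
ee_pos: [0.5318, 0.0679, 0.2692]
eef_rot: [-3.14, 0.0, 1.598]
force: [-0.0, 0.0, -3.7]
grip_width: 0.0115
grip_force: 55.0
```

```bash
python3 go.py 638,-136,268,1.2
```

```text
at [531.8  67.9 269.2] [-3.1403e+00  2.0000e-04  1.5976e+00]
638,-136,268,1.2 -> [-206.7  100.7    1.2] turn z 0.398 q6~ 0.16
```

Scaled: -207 mm / 750 = -0.276, -204 mm / 750 = -0.272, 0.398 rad / 2 = 0.199.

Request:
arm_command([
  [[-0.0267,0.0133,0,0,0,0.02,1],[-0.0533,0.0267,0,0,0,0.04,1],[-0.08,0.0387,0,0,0,0.06,1],[-0.1067,0.052,0,0,0,0.08,1],[-0.1347,0.0653,0,0,0,0.1,1],[-0.1627,0.0787,0,0,0,0.12,1],[-0.1893,0.092,0,0,0,0.14,1],[-0.216,0.1053,0,0,0,0.16,1],[-0.24,0.1173,0,0,0,0.175,1],[-0.26,0.1267,0,0,0,0.19,1],[-0.272,0.132,0,0,0,0.199,1],[-0.276,0.1347,0,0,0,0.199,1]],
])

```text
time_s: 23.0
ee_pos: [0.6384, -0.1355, 0.2691]
eef_rot: [-3.14, 0.0, 1.2]
force: [0.2, 0.3, -4.0]
grip_width: 0.0117
grip_force: 55.0
```

Request:
arm_command([
  [[0,0,0,0,0,0,1],[0,0,0.0267,0,0,0,1],[0,0,0.0667,0,0,0,1],[0,0,0.1067,0,0,0,1],[0,0,0.14,0,0,0,1],[0,0,0.156,0,0,0,1],[0,0,0.16,0,0,0,1],[0,0,0.16,0,0,0,1],[0,0,0.16,0,0,0,1]],
])

```text
time_s: 23.9
ee_pos: [0.6391, -0.1341, 0.1515]
eef_rot: [3.139, -0.0, 1.202]
force: [-0.5, -0.6, -4.2]
grip_width: 0.0117
grip_force: 55.0
```

```bash
python3 - <<'E'
from meas import *
o=ctrl.get_obs();print(o["ee_pos"].round(4),o["eef_rot"].round(3),o["grip_width"],o["force"].round(1))
p,d=cams.camera("side");u,v=pix("side",o["ee_pos"]);print(u,v)
cv2.imwrite("pics/g4.png",cv2.resize(p[v-60:v+110,u-85:min(u+85,640)],None,fx=3,fy=3))
E
python3 go.py 638.3,-136,135,1.2
```

```text
[ 0.6391 -0.1341  0.1515] [ 3.139 -0.     1.202] 0.011749330960747857 [-0.5 -0.6 -4.2]
300 145
at [ 639.1 -134.1  151.5] [ 3.1394e+00 -2.0000e-04  1.2019e+00]
638.3,-136,135,1.2 -> [-2.  -0.  16.5] turn z 0.002 q6~ 0.16
```

View pics/g4.png

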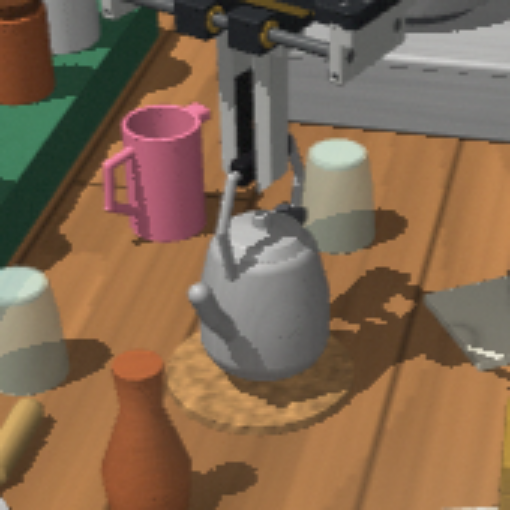

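The pot is upright above the mat. I'll lower it.

Request:
arm_command([
  [[-0.0027,0,0.008,0,0,0,1],[-0.0027,0,0.0147,0,0,0,1],[-0.0027,0,0.0187,0,0,0,1],[-0.0027,0,0.0213,0,0,0,1],[-0.0027,0,0.0227,0,0,0,1],[-0.0027,0,0.024,0,0,0,1],[-0.0027,0,0.024,0,0,0,1]],
])

```text
time_s: 24.65
ee_pos: [0.6384, -0.136, 0.134]
eef_rot: [3.139, -0.0, 1.202]
force: [-4.9, 1.6, 11.2]
grip_width: 0.0116
grip_force: 55.0
```

```bash
python3 go.py 638.3,-136,133,1.2;python3 -c "
from station import ctrl;o=ctrl.get_obs();print(o['grip_width'],o['force'])"
```

```text
at [ 638.4 -136.   134. ] [ 3.1392e+00 -3.0000e-04  1.2018e+00]
638.3,-136,133,1.2 -> [-0.  -0.1  1. ] turn z 0.002 q6~ 0.16
0.011592400715742305 [-4.91502167  1.56941345 11.15452677]
```

Scaled: -135 mm / 750 = -0.18, -105 mm / 750 = -0.14.

Request:
arm_command([
  [[0,0,-0.0007,0,0,0,-0.3],[0,0,-0.0007,0,0,0,-0.3],[0,0,-0.0007,0,0,0,-0.3],[0,0,-0.0007,0,0,0,-0.3],[0,0,-0.0267,0,0,0,-0.3],[0,0,-0.08,0,0,0,-0.3],[0,0,-0.14,0,0,0,-0.3],[0,0,-0.18,0,0,0,-1],[0,0,-0.18,0,0,0,-1]],
])

```text
time_s: 25.55
ee_pos: [0.6389, -0.1362, 0.272]
eef_rot: [3.134, -0.001, 1.202]
force: [-0.7, -0.2, 0.4]
grip_width: 0.0736
grip_force: 0.0
```

```bash
python3 - <<'E'
from meas import *
S=grab()
g=near(S,(.638,-.136),.09,.15,.17,((0,0,0),(180,255,70)))["side"];print("pot grip",g.sum(),rect(plane("side",g,.156)))
m=near(S,(.437,.02),.06,.103,.12,((10,80,30),(30,255,255)))["side"];print("lid",rect(plane("side",m,.106)))
E
python3 go.py 440,20,268,1.58
```

```text
pot grip 116 (array([ 630.5, -130.4]), array([54.7, 14.9]), 70.5)
lid (array([436.9,  20.4]), array([60.1, 62.2]), 3.5)
at [ 637.8 -135.9  266.7] [3.1414e+00 1.0000e-04 1.2018e+00]
440,20,268,1.58 -> [  74.1 -240.7   -1.3] turn z -0.378 q6~ 0.04
```

Scaled: -241 mm / 750 = -0.3213, 100 mm / 750 = 0.1333, -0.42 rad / 2 = -0.21.

Request:
arm_command([
  [[0.0987,-0.3213,0,0,0,-0.21,-1],[0.0987,-0.3213,0,0,0,-0.21,-1],[0.0987,-0.3213,0,0,0,-0.21,-1],[0.0987,-0.3213,0,0,0,-0.21,-1],[0.0987,-0.3213,0,0,0,-0.21,-1],[0.0987,-0.3213,0,0,0,-0.21,-1],[0.0987,-0.3213,0.0667,0,0,-0.21,-1],[0.0987,-0.3213,0.1333,0,0,-0.21,-1],[0.0987,-0.3213,0.1333,0,0,-0.21,-1],[0.0987,-0.3213,0.1333,0,0,-0.21,-1]],
])

```text
time_s: 26.65
ee_pos: [0.4399, 0.0198, 0.1673]
eef_rot: [-3.14, -0.0, 1.622]
force: [1.2, 0.8, 1.1]
grip_width: 0.094
grip_force: 0.0
```

```bash
python3 go.py 437,20.3,74,1.628; python3 - <<'E'
from meas import *
S=grab()
g=near(S,(.638,-.136),.09,.15,.17,((0,0,0),(180,255,70)))["side"];print("pot grip",g.sum(),rect(plane("side",g,.156)))
E
```

```text
at [439.9  19.8 167.3] [-3.1398e+00 -1.0000e-04  1.6216e+00]
437,20.3,74,1.628 -> [ 0.6 -2.9 93.3] turn z -0.006 q6~ -0.01
pot grip 114 (array([ 630.5, -129.9]), array([53.7, 15.2]), 70.5)
```

Scaled: 93 mm / 750 = 0.124, 75 mm / 750 = 0.1, -0.006 rad / 2 = -0.003.

Request:
arm_command([
  [[0.0007,-0.004,0.02,0,0,-0.003,-1],[0.0007,-0.004,0.06,0,0,-0.003,-1],[0.0007,-0.004,0.1,0,0,-0.003,-1],[0.0007,-0.004,0.124,0,0,-0.003,-1],[0.0007,-0.004,0.124,0,0,-0.003,-1],[0.0007,-0.004,0.124,0,0,-0.003,1],[0.0007,-0.004,0.124,0,0,-0.003,1],[0.0007,-0.004,0.124,0,0,-0.003,1],[0.0007,-0.004,0.124,0,0,-0.003,1],[0.0007,-0.004,0.124,0,0,-0.003,1]],
], squeeze=30)

```text
time_s: 27.75
ee_pos: [0.4371, 0.0203, 0.0745]
eef_rot: [3.14, 0.0, 1.628]
force: [0.5, 1.2, 4.3]
grip_width: 0.0616
grip_force: 30.0
```

```bash
python3 - <<'E'
from meas import *
S=grab()
for z in(.150,.153,.1545):
    g=near(S,(.638,-.136),.09,z,.17,((0,0,0),(180,255,70)))["side"];print("pot grip",z,g.sum(),rect(plane("side",g,.156)))
W=S["side"][0];q=W[g>0];print(q.mean(0).round(4),q[:,2].max())
# pot base on mat: lowest body pixels; body slice circle fit
from scipy.optimize import least_squares
for S,c in((S,(.636,-.134)),(grab("0"),(.461,-.251))):
    W,H,d=S["side"]
    m=(d>0)&(np.hypot(W[...,0]-c[0],W[...,1]-c[1])<.055)&(W[...,2]>.018)&(W[...,2]<.045)&(H[...,1]<60)
    q=W[m][:,:2];r=least_squares(lambda a:np.hypot(*(q-a[:2]).T)-a[2],(*c,.042),loss="soft_l1",f_scale=.001).x*1000;print("body",len(q),r.round(1))
E
python3 go.py 432,267,80,1.628
```

```text
pot grip 0.15 114 (array([ 630.7, -129.9]), array([53.7, 14.9]), 70.5)
pot grip 0.153 75 (array([ 632.2, -132. ]), array([50.8, 10.6]), 70.5)
pot grip 0.1545 4 (array([ 627.4, -145.4]), array([1.8, 3.8]), 12.6)
[ 0.6281 -0.1481  0.1545] 0.15567739278888204
body 450 [ 635.3 -141.6   41.6]
body 424 [ 462.4 -260.6   41.6]
at [437.2  20.4  74.5] [3.1404e+00 1.0000e-04 1.6279e+00]
432,267,80,1.628 -> [246.5   8.9  -5.5] turn z -0.0 q6~ 0.5
```

Scaled: 126 mm / 750 = 0.168, -100 mm / 750 = -0.1333.

Request:
arm_command([
  [[0,0,0,0,0,0,1],[0,0,-0.0053,0,0,0,1],[0,0,-0.02,0,0,0,1],[0,0,-0.0467,0,0,0,1],[0,0,-0.08,0,0,0,1],[0,0,-0.1133,0,0,0,1],[0.0107,0,-0.1333,0,0,0,1],[0.032,0.0013,-0.1333,0,0,0,1],[0.064,0.0027,-0.1333,0,0,0,1],[0.0987,0.004,-0.1333,0,0,0,1],[0.1333,0.0053,-0.1333,0,0,0,1],[0.168,0.0067,-0.1333,0,0,0,1]],
])

```text
time_s: 29.05
ee_pos: [0.4342, 0.1474, 0.1746]
eef_rot: [3.141, -0.0, 1.628]
force: [1.0, 0.3, -2.1]
grip_width: 0.0619
grip_force: 30.0
```

Scaled: 120 mm / 750 = 0.16, 113 mm / 750 = 0.1507.

Request:
arm_command([
  [[0.0347,0.0013,0,0,0,0,1],[0.0693,0.0027,0,0,0,0,1],[0.1013,0.004,0,0,0,0,1],[0.1307,0.0053,0,0,0,0,1],[0.1507,0.0053,0,0,0,0,1],[0.16,0.0053,0,0,0,0,1],[0.16,0.0053,0,0,0,0,1],[0.16,0.0053,0.0333,0,0,0,1],[0.16,0.0053,0.0733,0,0,0,1],[0.16,0.0053,0.1067,0,0,0,1],[0.16,0.0053,0.12,0,0,0,1],[0.16,0.0053,0.12,0,0,0,1]],
])

```text
time_s: 30.25
ee_pos: [0.4314, 0.2657, 0.0833]
eef_rot: [-3.14, 0.001, 1.627]
force: [0.1, -0.3, -1.7]
grip_width: 0.0617
grip_force: 30.0
```

```bash
python3 go.py 432,267,71,1.628;python3 - <<'E'
from meas import *
o=ctrl.get_obs();print(o['grip_width'],o['force'])
p,d=cams.camera("side");q=p[90:420,230:470]
cv2.imwrite("pics/m5.png",cv2.resize(q,None,fx=1.8,fy=1.8,interpolation=cv2.INTER_CUBIC))
E
```

```text
at [431.4 265.7  83.3] [-3.1398e+00  9.0000e-04  1.6272e+00]
432,267,71,1.628 -> [ 1.3  0.7 12.3] turn z -0.001 q6~ 0.5
0.06166925327895618 [ 0.12188804 -0.26062715 -1.69109758]
```

View pics/m5.png

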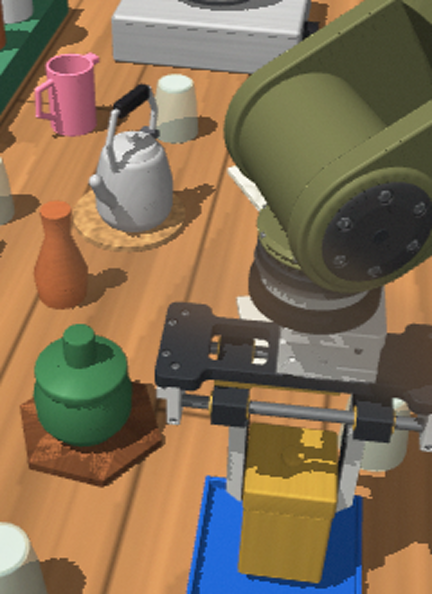

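The caddy is over the tray; the pot is upright on the mat (spans u 97–173 against the mat's 73–188), slightly off-centre. I'll set the caddy down.

Scaled: 12.5 mm / 750 = 0.0167, 11 mm / 750 = 0.0147.

Request:
arm_command([
  [[0.0013,0.0013,0.0053,0,0,0,1],[0.0013,0.0013,0.0107,0,0,0,1],[0.0013,0.0013,0.0147,0,0,0,1],[0.0013,0.0013,0.0167,0,0,0,1],[0.0013,0.0013,0.0167,0,0,0,1]],
])

```text
time_s: 30.8
ee_pos: [0.4326, 0.2675, 0.0713]
eef_rot: [-3.141, 0.0, 1.628]
force: [-0.3, 0.1, -2.1]
grip_width: 0.0618
grip_force: 30.0
```

Scaled: -130 mm / 750 = -0.1733, -105 mm / 750 = -0.14.

Request:
arm_command([
  [[0,0,0,0,0,0,-1],[0,0,0,0,0,0,-1],[0,0,0,0,0,0,-1],[0,0,0,0,0,0,-1],[0,0,-0.02,0,0,0,-1],[0,0,-0.08,0,0,0,-1],[0,0,-0.14,0,0,0,-1],[0,0,-0.1733,0,0,0,-0.4],[0,0,-0.1733,0,0,0,-0.4]],
])

```text
time_s: 31.7
ee_pos: [0.4338, 0.2682, 0.2052]
eef_rot: [3.136, -0.003, 1.628]
force: [0.5, -0.3, -0.6]
grip_width: 0.0814
grip_force: 0.0
```

```bash
python3 go.py 606,167.5,150,1.8; python3 - <<'E'
from meas import *
S=grab()
m=near(S,(.606,.167),.06,.108,.12)["side"];print("knob",circ(plane("side",m,.111)))
m=near(S,(.432,.267),.06,.098,.12,((10,80,30),(30,255,255)))["side"];print("lid",rect(plane("side",m,.102)))
E
```

```text
at [433.8 268.2 205.2] [ 3.1358e+00 -2.6000e-03  1.6279e+00]
606,167.5,150,1.8 -> [-110.3  166.2   55.2] turn z -0.172 q6~ 0.04
knob (array([605.9, 168.4]), 12.9)
lid (array([432.1, 265.7]), array([60.5, 61.7]), 3.6)
```

Scaled: 166 mm / 750 = 0.2213, -110 mm / 750 = -0.1467, -0.172 rad / 2 = -0.086.

Request:
arm_command([
  [[-0.1467,0.2213,0,0,0,-0.086,-0.4],[-0.1467,0.2213,0,0,0,-0.086,-0.4],[-0.1467,0.2213,0,0,0,-0.086,-0.4],[-0.1467,0.2213,0,0,0,-0.086,-0.4],[-0.1467,0.2213,0,0,0,-0.086,-0.4],[-0.1467,0.2213,0.0533,0,0,-0.086,-0.4],[-0.1467,0.2213,0.08,0,0,-0.086,-0.4],[-0.1467,0.2213,0.08,0,0,-0.086,-0.4]],
])

```text
time_s: 32.6
ee_pos: [0.6024, 0.167, 0.1369]
eef_rot: [-3.134, -0.0, 1.8]
force: [-0.3, 0.3, 0.6]
grip_width: 0.0658
grip_force: 0.0
```

```bash
python3 go.py 606,168,89,1.8
```

```text
at [602.4 167.  136.9] [-3.1341e+00 -2.0000e-04  1.8000e+00]
606,168,89,1.8 -> [ 0.1  3.7 47.9] turn z -0.0 q6~ 0.04
```

Scaled: 46 mm / 750 = 0.0613, 43 mm / 750 = 0.0573.

Request:
arm_command([
  [[0,0.0047,0.0067,0,0,0,-0.4],[0,0.0047,0.0267,0,0,0,-0.4],[0,0.0047,0.0453,0,0,0,-0.4],[0,0.0047,0.0573,0,0,0,-0.4],[0,0.0047,0.0613,0,0,0,-0.4],[0,0.0047,0.0613,0,0,0,-0.4]],
])

```text
time_s: 33.2
ee_pos: [0.6079, 0.168, 0.095]
eef_rot: [-3.141, -0.0, 1.8]
force: [-0.5, -0.1, 0.8]
grip_width: 0.0657
grip_force: 0.0
```

```bash
python3 go.py 606,168,89,1.8
```

```text
at [607.9 168.   95. ] [-3.141  -0.      1.7998]
606,168,89,1.8 -> [ 0.5 -1.8  6. ] turn z -0.0 q6~ 0.04
```

Scaled: 6 mm / 750 = 0.008, -2 mm / 750 = -0.0027.

Request:
arm_command([
  [[0,-0.0027,0.008,0,0,0,-0.4],[0,-0.0027,0.008,0,0,0,-0.4],[0,-0.0027,0.008,0,0,0,1],[0,-0.0027,0.008,0,0,0,1],[0,-0.0027,0.008,0,0,0,1],[0,-0.0027,0.008,0,0,0,1],[0,-0.0027,0.008,0,0,0,1],[0,-0.0027,0.008,0,0,0,1],[0,-0.0027,0.008,0,0,0,1],[0,-0.0027,0.008,0,0,0,1]],
], squeeze=45)

```text
time_s: 34.2
ee_pos: [0.6062, 0.1675, 0.0895]
eef_rot: [3.141, -0.0, 1.8]
force: [0.5, 0.3, -0.4]
grip_width: 0.025
grip_force: 44.9
```

Scaled: -120 mm / 750 = -0.16, -110 mm / 750 = -0.1467.

Request:
arm_command([
  [[0,0,0,0,0,0,1],[0,0,0,0,0,0,1],[0,0,-0.004,0,0,0,1],[0,0,-0.0133,0,0,0,1],[0,0,-0.0333,0,0,0,1],[0,0,-0.06,0,0,0,1],[0,0,-0.0933,0,0,0,1],[0,0,-0.1267,0,0,0,1],[0,0,-0.1467,0,0,0,1],[0,0,-0.16,0,0,0,1],[0,0,-0.16,0,0,0,1]],
])

```text
time_s: 35.3
ee_pos: [0.6064, 0.1676, 0.2113]
eef_rot: [3.139, 0.0, 1.8]
force: [-0.0, 0.2, -3.4]
grip_width: 0.0253
grip_force: 44.9
```

```bash
python3 go.py 440,15.5,210,1.5;python3 -c "
from station import ctrl;o=ctrl.get_obs();print(o['grip_width'],o['grip_force'],o['force'])"
```

```text
at [606.4 167.6 211.3] [3.1391 0.     1.7998]
440,15.5,210,1.5 -> [-110.3 -196.6    1.3] turn z 0.3 q6~ 0.11
0.025259092487355268 44.929057359695435 [-0.04269288  0.16738114 -3.38070948]
```

Scaled: -197 mm / 750 = -0.2627, -167 mm / 750 = -0.2227, 0.3 rad / 2 = 0.15.

Request:
arm_command([
  [[-0.0053,-0.0093,0,0,0,0.005,1],[-0.016,-0.028,0,0,0,0.015,1],[-0.0293,-0.0533,0,0,0,0.03,1],[-0.0453,-0.0813,0,0,0,0.045,1],[-0.0613,-0.1107,0,0,0,0.06,1],[-0.0773,-0.14,0,0,0,0.08,1],[-0.0933,-0.1693,0,0,0,0.095,1],[-0.1093,-0.1973,0,0,0,0.11,1],[-0.124,-0.2227,0,0,0,0.125,1],[-0.136,-0.2427,0,0,0,0.14,1],[-0.144,-0.2573,0,0,0,0.15,1],[-0.1467,-0.2627,0,0,0,0.15,1]],
])

```text
time_s: 36.5
ee_pos: [0.4382, 0.015, 0.2091]
eef_rot: [-3.141, 0.0, 1.498]
force: [-0.4, -0.5, -3.8]
grip_width: 0.0251
grip_force: 44.9
```

Scaled: 108 mm / 750 = 0.144, 102 mm / 750 = 0.136.

Request:
arm_command([
  [[0,0,0,0,0,0,1],[0,0,0.02,0,0,0,1],[0,0,0.0533,0,0,0,1],[0,0,0.0867,0,0,0,1],[0,0,0.1173,0,0,0,1],[0,0,0.136,0,0,0,1],[0,0,0.144,0,0,0,1],[0,0,0.144,0,0,0,1],[0,0,0.144,0,0,0,1]],
])

```text
time_s: 37.4
ee_pos: [0.4397, 0.0158, 0.1021]
eef_rot: [3.141, -0.0, 1.5]
force: [0.7, -0.5, -3.8]
grip_width: 0.0253
grip_force: 44.9
```

```bash
python3 go.py 440,15.5,89,1.5;python3 - <<'E'
from meas import *
S=grab();W=((0,0,70),(180,60,255))
m=near(S,(.44,.015),.09,.005,.014,W)["side"];print(rect(plane("side",m,.008)))
E
```

```text
at [439.7  15.8 102.1] [ 3.1407 -0.      1.5002]
440,15.5,89,1.5 -> [-0.3  0.3 13.1] turn z 0.0 q6~ 0.11
(array([439.5,  15.9]), array([103.4, 104. ]), 14.9)
```

Scaled: 12.5 mm / 750 = 0.0167, 12 mm / 750 = 0.016.

Request:
arm_command([
  [[0,0,0.0067,0,0,0,1],[0,0,0.012,0,0,0,1],[0,0,0.0147,0,0,0,1],[0,0,0.016,0,0,0,1],[0,0,0.0167,0,0,0,1],[0,0,0.0167,0,0,0,1]],
])

```text
time_s: 38.1
ee_pos: [0.4394, 0.0156, 0.0893]
eef_rot: [3.141, -0.0, 1.5]
force: [-1.3, 0.2, 3.9]
grip_width: 0.025
grip_force: 44.9
```

Scaled: -120 mm / 750 = -0.16, -100 mm / 750 = -0.1333.

Request:
arm_command([
  [[0,0,0,0,0,0,-0.3],[0,0,0,0,0,0,-0.3],[0,0,0,0,0,0,-0.3],[0,0,0,0,0,0,-0.3],[0,0,-0.02,0,0,0,-0.3],[0,0,-0.08,0,0,0,-0.4],[0,0,-0.1333,0,0,0,-1],[0,0,-0.16,0,0,0,-1],[0,0,-0.16,0,0,0,-1],[0,0,-0.16,0,0,0,-1]],
])

```text
time_s: 39.1
ee_pos: [0.439, 0.0157, 0.2083]
eef_rot: [-3.141, 0.0, 1.5]
force: [0.8, -0.1, -0.2]
grip_width: 0.0927
grip_force: 0.0
```

```bash
python3 go.py 432,266.5,170,1.63; python3 - <<'E'
from meas import *
S=grab()
m=near(S,(.44,.016),.06,.108,.12)["side"];print("knob",circ(plane("side",m,.111)))
from scipy.optimize import minimize
m=near(S,(.603,.167),.1,.005,.014,((0,100,20),(14,255,255)))
for n in m: print("hex",n,circ(plane(n,m[n],.008)),rect(plane(n,m[n],.008)))
E
```

```text
at [439.   15.7 208.3] [-3.1413  0.      1.4998]
432,266.5,170,1.63 -> [249.7 -24.8  38.3] turn z -0.13 q6~ 0.49
knob (array([437.6,  17. ]), 13.3)
hex top (array([606.7, 159.5]), 62.8) (array([605.9, 159.1]), array([112.4, 122.5]), 85.4)
hex side (array([602.8, 166.2]), 63.8) (array([602.6, 166.5]), array([111.4, 126.4]), 24.2)
```

Scaled: 250 mm / 750 = 0.3333, 38 mm / 750 = 0.0507, -0.13 rad / 2 = -0.065.

Request:
arm_command([
  [[0.3333,-0.0333,0,0,0,-0.065,-1],[0.3333,-0.0333,0,0,0,-0.065,-1],[0.3333,-0.0333,0,0,0,-0.065,-1],[0.3333,-0.0333,0,0,0,-0.065,-1],[0.3333,-0.0333,0,0,0,-0.065,-1],[0.3333,-0.0333,0,0,0,-0.065,-1],[0.3333,-0.0333,0.0507,0,0,-0.065,-1],[0.3333,-0.0333,0.0507,0,0,-0.065,-1],[0.3333,-0.0333,0.0507,0,0,-0.065,-1]],
])

```text
time_s: 40.1
ee_pos: [0.4318, 0.2661, 0.1707]
eef_rot: [-3.14, 0.001, 1.629]
force: [-0.2, 0.6, 0.6]
grip_width: 0.0944
grip_force: 0.0
```

```bash
python3 go.py 432.2,266.5,70,1.63
```

```text
at [431.8 266.1 170.7] [-3.1396e+00  1.0000e-03  1.6292e+00]
432.2,266.5,70,1.63 -> [  0.3   0.4 100.7] turn z -0.001 q6~ 0.49
```

Scaled: 100 mm / 750 = 0.1333, 98 mm / 750 = 0.1307.

Request:
arm_command([
  [[0,0,0.0267,0,0,0,-1],[0,0,0.0667,0,0,0,-1],[0,0,0.1067,0,0,0,-1],[0,0,0.1307,0,0,0,-1],[0,0,0.1333,0,0,0,-1],[0,0,0.1333,0,0,0,1],[0,0,0.1333,0,0,0,1],[0,0,0.1333,0,0,0,1],[0,0,0.1333,0,0,0,1],[0,0,0.1333,0,0,0,1],[0,0,0.1333,0,0,0,1]],
], squeeze=30)

```text
time_s: 41.2
ee_pos: [0.4324, 0.267, 0.0716]
eef_rot: [3.14, -0.0, 1.63]
force: [0.3, 0.0, 6.3]
grip_width: 0.0618
grip_force: 30.0
```

Scaled: -100 mm / 750 = -0.1333, -97 mm / 750 = -0.1293.

Request:
arm_command([
  [[0,0,0,0,0,0,1],[0,0,-0.0053,0,0,0,1],[0,0,-0.02,0,0,0,1],[0,0,-0.0467,0,0,0,1],[0,0,-0.08,0,0,0,1],[0,0,-0.1133,0,0,0,1],[0,0,-0.1293,0,0,0,1],[0,0,-0.1333,0,0,0,1],[0,0,-0.1333,0,0,0,1]],
])

```text
time_s: 42.1
ee_pos: [0.4318, 0.2667, 0.1706]
eef_rot: [-3.141, 0.0, 1.63]
force: [0.1, -0.5, -2.6]
grip_width: 0.062
grip_force: 30.0
```

```bash
python3 go.py 603,167,170,1.63;python3 -c "
from station import ctrl;o=ctrl.get_obs();print(o['grip_width'],o['grip_force'],o['force'])"
```

```text
at [431.8 266.7 170.6] [-3.1412e+00  1.0000e-04  1.6298e+00]
603,167,170,1.63 -> [-109.7  165.     0.6] turn z -0.0 q6~ 0.21
0.06197214768123931 29.99928653240204 [ 0.12533531 -0.46559538 -2.55605594]
```

Scaled: 165 mm / 750 = 0.22, 159 mm / 750 = 0.212.

Request:
arm_command([
  [[-0.0053,0.008,0,0,0,0,1],[-0.016,0.024,0,0,0,0,1],[-0.0307,0.0467,0,0,0,0,1],[-0.048,0.072,0,0,0,0,1],[-0.0653,0.0987,0,0,0,0,1],[-0.0827,0.124,0,0,0,0,1],[-0.1,0.1507,0,0,0,0,1],[-0.1173,0.176,0,0,0,0,1],[-0.1307,0.1973,0,0,0,0,1],[-0.1413,0.212,0,0,0,0,1],[-0.1467,0.22,0,0,0,0,1],[-0.1467,0.22,0,0,0,0,1]],
])

```text
time_s: 43.3
ee_pos: [0.6036, 0.1661, 0.1704]
eef_rot: [-3.141, 0.0, 1.629]
force: [-0.0, 0.2, -1.6]
grip_width: 0.0617
grip_force: 30.0
```

Scaled: 84 mm / 750 = 0.112, 75 mm / 750 = 0.1.

Request:
arm_command([
  [[0,0,0.0133,0,0,0,1],[0,0,0.04,0,0,0,1],[0,0,0.0733,0,0,0,1],[0,0,0.1,0,0,0,1],[0,0,0.112,0,0,0,1],[0,0,0.112,0,0,0,1],[0,0,0.112,0,0,0,1]],
])

```text
time_s: 44.0
ee_pos: [0.6034, 0.167, 0.0878]
eef_rot: [3.14, -0.0, 1.63]
force: [0.2, -0.1, -2.1]
grip_width: 0.062
grip_force: 30.0
```

```bash
python3 go.py 603,167,75.5,1.63; python3 - <<'E'
from meas import *
o=ctrl.get_obs();z=o["ee_pos"][2]-.0716+.004+.098
S=grab();m=near(S,(.603,.167),.06,z-.004,z+.012,((10,80,30),(30,255,255)))["side"];print("lid",rect(plane("side",m,z)))
E
```

```text
at [603.4 167.   87.8] [ 3.1405e+00 -2.0000e-04  1.6301e+00]
603,167,75.5,1.63 -> [-0.  -0.4 12.3] turn z 0.0 q6~ 0.21
lid (array([601.5, 166.7]), array([61.7, 63.5]), 4.5)
```

Scaled: 12.5 mm / 750 = 0.0167, 12 mm / 750 = 0.016.

Request:
arm_command([
  [[0,0,0.0067,0,0,0,1],[0,0,0.012,0,0,0,1],[0,0,0.0147,0,0,0,1],[0,0,0.016,0,0,0,1],[0,0,0.0167,0,0,0,1],[0,0,0.0167,0,0,0,1]],
])

```text
time_s: 44.7
ee_pos: [0.6031, 0.1667, 0.0756]
eef_rot: [-3.141, -0.0, 1.63]
force: [-5.0, -1.6, 9.8]
grip_width: 0.0618
grip_force: 30.0
```

Scaled: -170 mm / 750 = -0.2267, -160 mm / 750 = -0.2133.

Request:
arm_command([
  [[0,0,0,0,0,0,-1],[0,0,0,0,0,0,-1],[0,0,0,0,0,0,-1],[0,0,0,0,0,0,-1],[0,0,-0.02,0,0,0,-1],[0,0,-0.08,0,0,0,-1],[0,0,-0.1467,0,0,0,-1],[0,0,-0.2133,0,0,0,-1],[0,0,-0.2267,0,0,0,-1],[0,0,-0.2267,0,0,0,-1]],
])

```text
time_s: 45.7
ee_pos: [0.6037, 0.1668, 0.2473]
eef_rot: [3.137, -0.001, 1.63]
force: [-0.6, 0.5, 0.7]
grip_width: 0.0939
grip_force: 0.0
```

```bash
python3 go.py 400,100,250,1.6; python3 - <<'E'
from jugfit import *
S=grab()
m=near(S,(.603,.167),.06,.103,.12,((10,80,30),(30,255,255)))["side"];print("lid",rect(plane("side",m,.106)))
g=near(S,(.638,-.136),.09,.153,.17,((0,0,0),(180,255,70)))["side"];print("grip",rect(plane("side",g,.156)))
m=near(S,(.638,-.136),.1,.005,.014)["side"];print("mat",circ(plane("side",m,.008)))
p,_=cams.camera("side");cv2.imwrite("pics/f.png",p)
E
```

```text
at [603.7 166.8 247.3] [ 3.1372e+00 -7.0000e-04  1.6298e+00]
400,100,250,1.6 -> [ -54.7 -207.3   -2.7] turn z 0.03 q6~ 0.22
lid (array([600.7, 166.1]), array([60.5, 61.3]), 3.0)
grip (array([ 635. , -123.9]), array([29.5, 10.6]), 69.5)
mat (array([ 637.9, -135.6]), 61.8)
```

View pics/f.png

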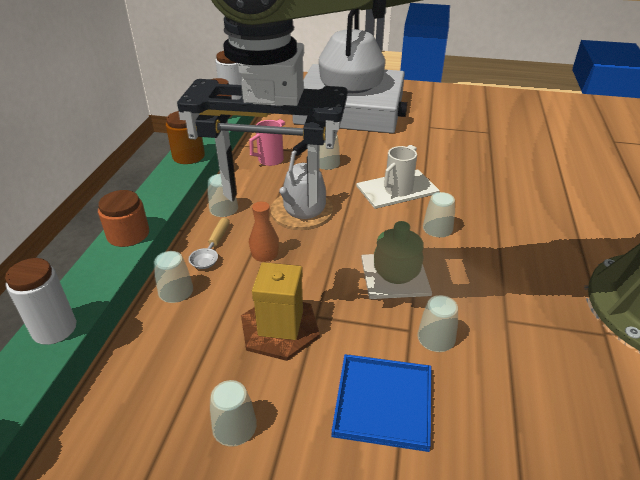

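All four stand on their places: caddy (278,300), bowl (398,255), jug (400,172), pot (303,190). I'll move the arm away and recheck the pot, which looked off-centre.

Request:
arm_command([
  [[-0.0733,-0.276,-0.004,0,0,0,-0.4],[-0.0733,-0.276,-0.004,0,0,0,-0.4],[-0.0733,-0.276,-0.004,0,0,0,-0.4],[-0.0733,-0.276,-0.004,0,0,0,-0.4],[-0.0733,-0.276,-0.004,0,0,0,-0.4],[-0.0733,-0.276,-0.004,0,0,0,-0.4],[-0.0733,-0.276,-0.004,0,0,0,-0.4]],
])

```text
time_s: 46.55
ee_pos: [0.4001, 0.0997, 0.2469]
eef_rot: [-3.141, 0.0, 1.63]
force: [1.3, -0.8, 0.2]
grip_width: 0.0656
grip_force: 0.0
```

```bash
python3 - <<'E'
from jugfit import *
S=grab()
for n in S:
  g=near(S,(.635,-.136),.09,.153 if n=="side" else .150,.17,((0,0,0),(180,255,70)))[n];print("grip",n,g.sum(),rect(plane(n,g,.156)))
  m=near(S,(.638,-.136),.1,.0045,.014)[n];print("mat",n,circ(plane(n,m,.008)))
  m=near(S,(.674,.0),.05,.098,.12)[n];print("vase",n,circ(plane(n,m,.105)))
print(jugaxis(S,(.459,-.248),.008))
W,H,d=S["side"]
p,_=cams.camera("top");cv2.imwrite("pics/f2.png",p)
a,_=cams.camera("side")
cv2.imwrite("pics/f3.png",np.hstack([cv2.resize(a[130:240,250:360],(400,400)),cv2.resize(p[160:270,325:435],(400,400))]))
E
python3 go.py 400,0,250,1.6
```

```text
grip top 136 (array([ 633.8, -144.2]), array([48.8, 10.5]), 69.1)
mat top (array([ 642.2, -145.3]), 62.0)
vase top (array([677.4,  -7.3]), 14.8)
grip side 79 (array([ 631.4, -131.8]), array([50.8, 12.2]), 70.5)
mat side (array([ 637.9, -134.8]), 62.4)
vase side (array([673.5,   5.5]), 17.3)
(array([ 457.7, -248.4]), 665, array([-3.6, -1. ,  1.8]))
at [400.3  99.8 246.8] [-3.1403e+00  1.0000e-04  1.6299e+00]
400,0,250,1.6 -> [-99.6  -6.2  -3.2] turn z 0.03 q6~ -0.03
```

View pics/f3.png

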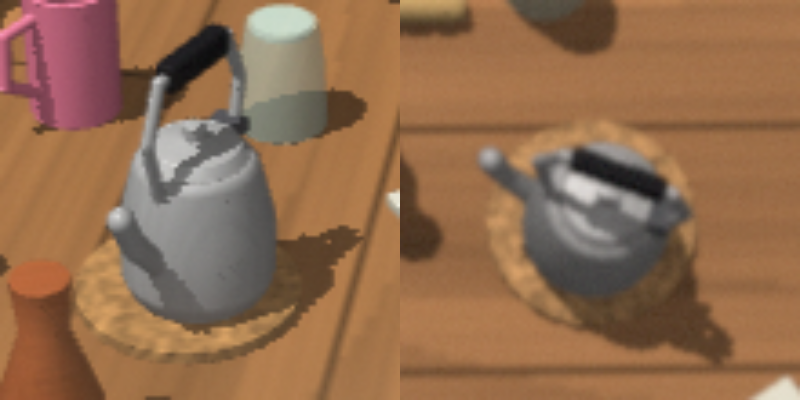

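Both views agree that the pot is about 7–8 mm from the mat's centre, within the 15 mm limit and upright. The others are within 3 mm and the vase hasn't moved. Handing in.

```bash
python3 -c "
from station import ctrl;print(ctrl.hand_in())"
```

```text
the job is handed in; nothing more can be done
None
```

The job is handed in at about 47 s of robot time, with no verdict shown: by the last camera check all four tea things stand upright on their own places, the teapot about 8 mm from its mat's centre and the other three within about 3 mm (limit 15 mm), and the vase stands where it was.

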